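Clear the lazy Susan and serve the moulded biscuits

ROBOT

A 6-joint arm with a two-finger parallel gripper is mounted at the origin on the work surface. World frame = base frame: x ahead of the robot, y to its left, z up, the work surface at z = 0. Lengths are in mm, angles in rad, forces in N, time in s.
With the tool pointing down it reaches from about 325 to 775 mm from the base axis. Payload 5.5 kg.
Tool frame: the origin (TCP) lies between the finger pads; the fingertips stand 17 mm ahead of it and the grasp point (between the pads) lies 2 mm behind it; x points along the fingers, z is the direction in which the jaws open and shut, and the axes are right-handed (so a half turn about x gives the same grasp; the last joint's range is limited). The gripper opens to 88 mm and grips with 3 to 60 N. Pads are 20 mm wide; open, the fingers measure 115 mm over their backs; the gripper's body (75 mm by 178 mm) begins 61 mm behind the grasp point.
Start: joints at [-1.285, 0.091, 1.231, -0, 1.82, -0.057], TCP at [201.675, -565.105, 239.631] pointing down, gripper open.
Joint ranges: [-2.87, 2.87], [-0.86, 2.18], [0.17, 2.46], [-1.51, 4.65], [0.06, 2.69], [-2.65, 2.65]. Speed limits (rad/s): [2.57, 2.57, 3.01, 3.14, 3.14, 3.14].

INTERFACE

Orientations are given as a unit quaternion [w, x, y, z].
In Python, from cell import env gives the robot as it stands. The module is installed in compiled form; this text tells all that it offers.
- The arm moves only by the tool send_rows, never from a script. Its argument "increments" is a list of rows, each an object of numbers: "dx", "dy", "dz": the shift along the tool's x, y, z in units of 25 mm (1.0 is 25 mm); "twist": the turn about the tool's x in units of 6 degrees (1.0 is 6 degrees); "hand": the opening, from -1 (shut) to 1 (fully open). A call has 1 to 20 rows; each row is the pose to reach, as a shift and turn from the pose measured when the call began, along the tool's axes at that moment; what a row does not reach only later rows make up. A row lasts 1/12 s, in which the tool goes at most 41.7 mm and 7.16 degrees, less where a joint would pass 70% of its speed; a pose out of reach is approached as far as the arm can. A call with a gripper value outside its range is refused whole. The fingers move at their own pace and stop on an object; "grip_force" is the grip in N (left out, the last holds). Time passes only in rows, so rows that repeat a pose let the fingers close. It gives the time, the measured TCP pose, the force and the opening at its end, in the units of the state.
- env.state(): the state, without advancing time (a new reading comes with each control period).
- env.read_camera(name): name is "side" or "top" or "wrist"; returns a dict with "pixels" (420x560x3 uint8, red, green, blue), "K" (3x3 intrinsics, pixels), "rvec" (rotation vector, rad) and "tvec" (3), from world to camera coordinates, as OpenCV has them. Camera axes: x right, y down, z forward; pixel columns grow to the right and rows downward; lengths in mm; the calibration is good to about 2 mm. The wrist camera is an equidistant fisheye: a pixel r from the principal point sees the ray r / f radians off the axis. A picture is of the moment at which its call begins. There is no depth.
- env.hand_in(): hands the job in, once; it reports no verdict.
The state is a dict: "time_s": time; "joints": joint angles; "joint_vel": joint speeds; "joint_torque": joint torques, N m; "ee_pos": TCP position; "ee_rot": TCP orientation; "wrist_force": force on the tool from outside, world axes, zero at the start; "moment": the same for the moment, N m; "opening": finger opening in mm.
Only numpy, scipy, OpenCV 4.12 (cv2) and the standard library are available. Lean on these libraries where they do the work, as an engineer would, in place of code of your own. Each camera call takes 0.05 s, during which the arm holds its last target. There are 200 camera calls.

TASK

Get the lazy Susan ready for guests: pull out the drawer of the little chest, move every steel cookie stamp from the freely spinning lazy Susan into the drawer so that it stands upright on the drawer's floor, and when all are in, push the drawer fully shut. Also lift every baked biscuit out of the grey mould and set it down, without dropping or throwing it, ribbed side up on the cleared lazy Susan, side by side, well inside the rim and not stacked, and leave the Susan standing still. There may be two or three stamps and two or three biscuits; leave everything else where it is.

Things in the scene. Friction and masses are not known exactly. Their poses are not given: they have to be found in the camera images.
- chest: low dark wooden chest 220 x 220 x 90 mm, fixed, with one drawer; origin at the centre of its underside; its +x axis points from the drawer front to the back, z up. The drawer slides out along the chest's -x. The board that roofs the drawer is 12 mm thick and starts 15 mm behind the front face (which is at chest x = -110 mm)
- chest_drawer0 (a joint): how far the drawer is out, m: 0 shut, 0.15 fully open; stays where it is left (light friction, a few newtons)
- chest_drawer0_handle (a point): middle of the drawer's horizontal brass bar handle; bar about 10 mm thick and 110 mm long along the chest's y, 35 mm in front of the drawer front, 38 mm below the chest's top; from above it can be pinched with fingers fore and aft of it. Moves with the drawer
- drawer_floor (a point): centre of the grey-lined inner floor of the drawer, axes as the chest's; the inner space is 175 mm (x) by 178 mm (y), walls 46 mm high above this floor; headroom when shut 56 mm. Moves with the drawer. With the drawer fully out, the part of the floor from x = -87 mm to x = +50 mm of this point is open to the sky
- susan: fixed steel foot of the lazy Susan, 150 mm across; origin at the centre of its underside on the table, under the turning axis
- deck_top (a point): centre of the upper face of the round white marble lazy Susan deck, 270 mm across, 36 mm above the table; a rim 6 mm thick stands 6 mm above the upper face round its edge. It turns about the vertical axis here
- deck (a joint): angle of the lazy Susan deck, rad, no limits; it spins freely (hardly any friction; coasts to rest in a few seconds)
- mould: fixed grey hard silicone biscuit mould, a slab 200 x 90 x 24 mm; origin at the centre of its underside; three open rectangular cavities in a row along its x axis at x = -64, 0, +64 mm, each 53 to 54 mm (x) by 40 mm (y) and 16 mm deep (floor 8 mm above the table). It stands on the other side of the chest from the lazy Susan, and the two may swap sides
- stamp0: stainless cookie stamp, upright: round foot 46 mm across and 10 mm thick, with a plain round grip 20 mm across rising from its middle to 42 mm; origin at the centre of the underside, z up along the grip; 0.1 to 0.17 kg. Starts on the lazy Susan; absent in some starts
- stamp1: stainless cookie stamp, upright: round foot 46 mm across and 10 mm thick, with a plain round grip 20 mm across rising from its middle to 42 mm; origin at the centre of the underside, z up along the grip; 0.1 to 0.17 kg. Starts on the lazy Susan; absent in some starts
- stamp2: stainless cookie stamp, upright: round foot 46 mm across and 10 mm thick, with a plain round grip 20 mm across rising from its middle to 42 mm; origin at the centre of the underside, z up along the grip; 0.1 to 0.17 kg. Starts on the lazy Susan; absent in some starts
- biscuit0: hard-baked oblong biscuit 50 (x) x 36 (y) x 30 (z) mm, ribs on top; origin at the centre of its underside, z up. Starts in a mould cavity standing 14 mm above the mould's top, its long x axis along the mould's; about 50 g; absent in some starts
- biscuit1: hard-baked oblong biscuit 50 (x) x 36 (y) x 30 (z) mm, ribs on top; origin at the centre of its underside, z up. Starts in a mould cavity standing 14 mm above the mould's top, its long x axis along the mould's; about 50 g; absent in some starts
- biscuit2: hard-baked oblong biscuit 50 (x) x 36 (y) x 30 (z) mm, ribs on top; origin at the centre of its underside, z up. Starts in a mould cavity standing 14 mm above the mould's top, its long x axis along the mould's; about 50 g; absent in some starts
- tin: closed round latched tin, 114 mm across, 74 mm high; a bystander, leave alone; origin at the centre of its underside
- candyjar: blue glass lidded candy jar, 84 mm across, 122 mm high; a bystander, leave alone; origin at the centre of its underside
- coaster: round white ceramic coaster, 90 mm across, 9 mm thick, lying on the front half of the chest's top; a bystander, leave alone; origin at the centre of its underside
- spatula: spatula with wooden handle and grey hard silicone blade, about 175 mm long, 12 mm thick, lying on the rear half of the chest's top; a bystander, leave alone; origin at the centre of its underside
- teacup: white mug, 72 mm across, 65 mm high; a bystander, leave alone; origin at the centre of its underside
- sugarjar: glass jar with steel lid, 70 mm across, 100 mm high; a bystander, leave alone; origin at the centre of its underside
- napkinring: brass napkin ring, 46 mm across, 30 mm high; a bystander, leave alone; origin at the centre of its underside
Not all that is in view belongs to the job. Leave any black, pink or red look-alike of the biscuit2 alone.

How it is judged (in metres and radians):
On the way, in this order (a step that is already met when the one before it is completed fails the run):
1. the drawer is pulled out by at least 80 mm (value of joint chest_drawer0 above 0.08 m), for 0.2 s.
2. every stamp present stands upright on the drawer's floor (x of stamp0 in the frame of drawer_floor between -0.075 and 0.075 m and y of stamp0 in the frame of drawer_floor between -0.08 and 0.08 m and z of stamp0 in the frame of drawer_floor between -0.006 and 0.012 m and angle between each of stamp0, stamp1, stamp2's own z axis and vertical below 0.25 rad and x of stamp1 in the frame of drawer_floor between -0.075 and 0.075 m and y of stamp1 in the frame of drawer_floor between -0.08 and 0.08 m and z of stamp1 in the frame of drawer_floor between -0.006 and 0.012 m and x of stamp2 in the frame of drawer_floor between -0.075 and 0.075 m and y of stamp2 in the frame of drawer_floor between -0.08 and 0.08 m and z of stamp2 in the frame of drawer_floor between -0.006 and 0.012 m), for 0.2 s.
3. the drawer is pushed shut with the stamps in it (all of step 2 and value of joint chest_drawer0 below 0.01 m), for 0.2 s.
At the end, for the whole second after the job is handed in: The drawer is within 10 mm of shut with every stamp upright (within 0.25 rad) on its floor; every biscuit lies ribbed side up (within 0.2 rad) directly on the lazy Susan's deck, its centre within 105 mm of the deck's centre, at rest; the deck turns slower than 0.2 rad/s (all of step 3 and horizontal distance between each of biscuit0, biscuit1, biscuit2 and deck_top below 0.105 m and z of biscuit0 in the frame of deck_top between -0.006 and 0.008 m and angle between each of biscuit0, biscuit1, biscuit2's own z axis and vertical below 0.2 rad and linear speed of each of biscuit0, biscuit1, biscuit2 below 0.03 m/s and z of biscuit1 in the frame of deck_top between -0.006 and 0.008 m and z of biscuit2 in the frame of deck_top between -0.006 and 0.008 m and velocity of joint deck between -0.2 and 0.2 rad/s); the robot touches nothing.
It fails at once if a bystander (tin, candy jar, coaster, spatula, mug, sugar jar or napkin ring) is shoved more than 40 mm from its place (distance of any of tin, candyjar, coaster, spatula, teacup, sugarjar, napkinring from where it was at the start of the episode above 0.04 m).
It fails at once if a biscuit is dropped from a height or thrown (faster than 1.3 m/s) (linear speed of any of biscuit0, biscuit1, biscuit2 above 1.3 m/s).
Of stamp0, stamp1, stamp2 only 2 to 3 are there at a start; the rules pass over those that are not, and their reading is None.
Of biscuit0, biscuit1, biscuit2 only 2 to 3 are there at a start; the rules pass over those that are not, and their reading is None.
At some moment in a run one of stamp0, stamp1, stamp2 may be knocked a few centimetres aside while the robot is not near it.
It also fails if it takes over 210 s, if anything falls off the work surface, if the arm or the gripper's body presses on something with over 40 N, if the wrist force passes 120 N, or if a joint passes its speed limit or range.

## Working session

There is one attempt and no reset: what is moved stays moved. The work goes in short steps, Python scripts to look and compute and a tool call to move; the robot and the scene stay as the last step left them, time stands still between calls to the robot, and variables do not carry over. Pictures are saved under pics/ and viewed, about 12 in all and at most 16, crops included, and the job is handed in when it is done.

Besides the shell and the picture viewer there is one more tool, called after "Emit:" as name([rows], argument=value, ...), one row to a line, values as JSON. send_rows: Moves the arm, as the interface text tells. Its arguments: {"type":"object","properties":{"increments":{"type":"array","items":{"type":"object","properties":{"dx":{"type":"number"},"dy":{"type":"number"},"dz":{"type":"number"},"twist":{"type":"number"},"hand":{"type":"number"}}}},"grip_force":{"type":"number"}},"required":["increments"]}

```bash
mkdir -p pics; cat > h.py <<'E'
import numpy as np, cv2
from cell import env
from scipy.spatial.transform import Rotation as R
def cam(n):
    d=env.read_camera(n); d={k:np.array(v) for k,v in d.items()}; d['name']=n; return d
def save(d,f,box=None,s=1):
    im=cv2.cvtColor(d['pixels'],cv2.COLOR_RGB2BGR)
    if box: im=im[box[1]:box[3],box[0]:box[2]]
    cv2.imwrite('pics/'+f,cv2.resize(im,None,fx=s,fy=s,interpolation=cv2.INTER_CUBIC))
def ray(d,u,v):
    K=d['K']; x=(u-K[0,2])/K[0,0]; y=(v-K[1,2])/K[1,1]
    if d['name']=='wrist':
        r=np.hypot(x,y); c=np.array([x/r*np.sin(r),y/r*np.sin(r),np.cos(r)]) if r>1e-9 else np.array([0,0,1.])
    else: c=np.array([x,y,1.])
    M=cv2.Rodrigues(d['rvec'].astype(float))[0]
    return -M.T@d['tvec'].ravel(), M.T@c
def onz(d,u,v,z):
    o,r=ray(d,u,v); return o+r*(z-o[2])/r[2]
def proj(d,p):
    M=cv2.Rodrigues(d['rvec'].astype(float))[0]; c=M@np.array(p,float)+d['tvec'].ravel(); K=d['K']
    if d['name']=='wrist':
        t=np.arctan2(np.hypot(c[0],c[1]),c[2]); n=np.hypot(c[0],c[1]); x,y=c[0]/n*t,c[1]/n*t
    else: x,y=c[0]/c[2],c[1]/c[2]
    return np.array([K[0,0]*x+K[0,2],K[1,1]*y+K[1,2]])
def plan(target,yaw=None):
    """tool-axis units from current pose to a world TCP target; yaw = world angle of jaw axis (mod pi)"""
    s=env.state(); q=np.array(s['ee_rot']); r=R.from_quat(q[[1,2,3,0]]).as_matrix()
    d=r.T@(np.array(target)-np.array(s['ee_pos']))/25
    z=r[:,2]; a=np.arctan2(z[1],z[0]); t=0
    if yaw is not None:
        dw=(yaw-a+np.pi/2)%np.pi-np.pi/2; t=-np.degrees(dw)/6
    print('t',round(s['time_s'],2),'dxyz',d.round(2),'twist',round(t,2),'jawyaw',round(a,3),'j6',round(s['joints'][5],2),'F',np.round(s['wrist_force'],1),'open',round(s['opening'],1))
E
python3 - <<'E'
from h import *
for n in ['top','side','wrist']:
    d=cam(n); save(d,n+'0.png',s=1.4); o,r=ray(d,280,210); print(n,o.round(),r.round(2),d['K'][0,0])
s=env.state(); print(R.from_quat(np.array(s['ee_rot'])[[1,2,3,0]]).as_matrix().round(3), s['ee_pos'],s['opening'])
E
```

```text
top [3.860e+02 1.000e+00 1.671e+03] [ 0.11 -0.02 -0.99] 529.8239652350993
side [ 160. -844.  759.] [ 0.38  0.72 -0.59] 385.4840937557709
wrist [ 276. -538.  385.] [-0.27 -0.09 -0.96] 325.19226210127806
[[-0.     0.942  0.336]
 [ 0.001  0.336 -0.942]
 [-1.     0.    -0.002]] [ 201.62250332 -564.89901192  238.76848838] 88.11537083622235
```

View pics/top0.png

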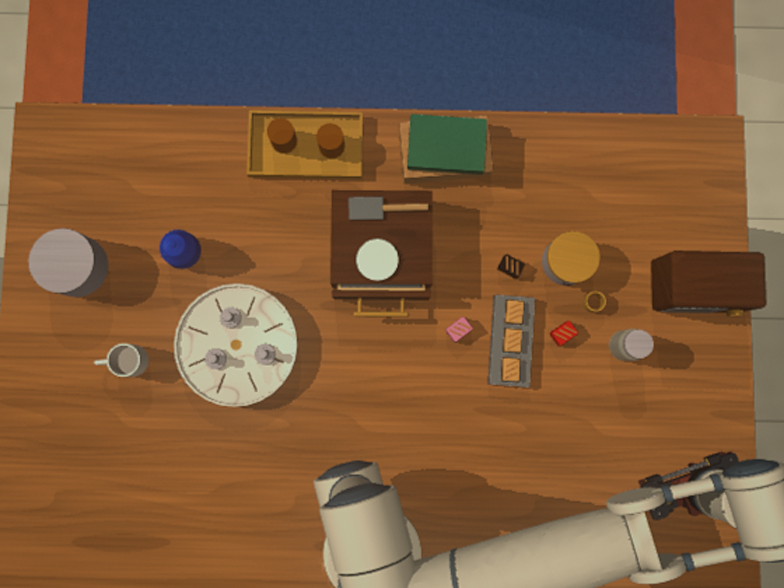

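View pics/side0.png

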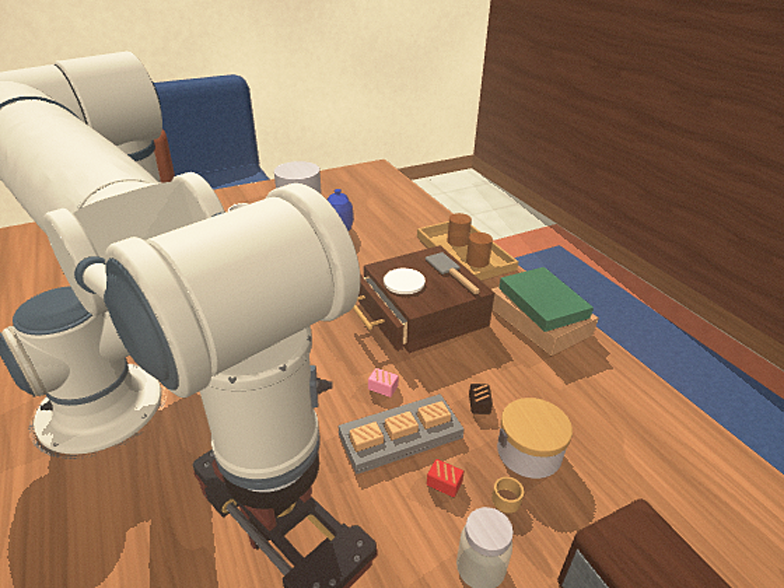

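Top view (1.4x px): the stamps are the grey knobs at (232,316), (216,358) and (266,354) on the Susan. The biscuits are the tan blocks at (514,312), (513,341) and (511,370) in the mould. Look-alikes to leave alone are pink (459,328), red (564,333) and black (511,266). The chest handle is at (381,312). The wall-side box (710,280) and the brass ring (596,300) are not targets. Next: measure, with a close crop to check.

```bash
python3 - <<'E'
from h import *
d=cam('top'); P=d['pixels']; hsv=cv2.cvtColor(P,cv2.COLOR_RGB2HSV)
def blobs(m,box,z,amin,name):
    mm=np.zeros(m.shape,np.uint8); x0,y0,x1,y1=box; mm[y0:y1,x0:x1]=m[y0:y1,x0:x1]*255
    cs,_=cv2.findContours(mm,cv2.RETR_EXTERNAL,cv2.CHAIN_APPROX_NONE)
    for c in cs:
        if cv2.contourArea(c)<amin: continue
        (u,v),(w,h),a=cv2.minAreaRect(c); p=onz(d,u,v,z)
        print(name,(round(u),round(v)),p.round(1),'size',round(w,1),round(h,1),round(a,1))
H,S,V=[hsv[...,i].astype(int) for i in range(3)]
# deck
blobs((S<60)&(V>120),(115,195,220,300),36,2000,'deck')
blobs((S<50)&(V>60),(345,205,390,282),24,300,'mould')
blobs((S>90)&(V>150)&(H<25),(352,211,380,276),38,40,'bisc')
blobs((S>120)&(V>110)&(H>12)&(H<28),(245,209,300,232),52,20,'handle')
# chest top corners
blobs((V<95),(230,130,315,222),90,1000,'chest')
print(hsv[222:225,262:280:6].tolist())
# knob tops: print sample
a=P[195:300,115:220]; b=P[130:285,230:390]
im=np.vstack([cv2.resize(cv2.cvtColor(a,cv2.COLOR_RGB2BGR),(400,400),interpolation=3)])
im2=cv2.resize(cv2.cvtColor(b,cv2.COLOR_RGB2BGR),(400,388),interpolation=3); im2=cv2.copyMakeBorder(im2,0,12,0,0,0)
cv2.imwrite('pics/crop1.png',np.hstack([im,im2]))
E
```

```text
deck (168, 246) [446.9 308.1  36. ] size 86.0 86.0 90.0
mould (365, 243) [ 466.6 -300.6   24. ] size 28.6 63.5 3.8
bisc (364, 264) [ 403.7 -296.8   38. ] size 15.0 11.0 90.0
bisc (366, 243) [ 467.2 -301.3   38. ] size 11.7 15.3 6.3
bisc (367, 222) [ 530.5 -305.3   38. ] size 11.7 15.2 5.7
handle (272, 222) [525.3 -10.7  52. ] size 18.0 54.0 90.0
chest (275, 178) [654.9 -16.6  90. ] size 77.2 85.6 1.1
[[[15, 173, 118], [16, 175, 115], [15, 174, 132]], [[18, 182, 168], [18, 183, 166], [18, 184, 162]], [[18, 182, 175], [18, 184, 175], [18, 183, 173]]]
```

View pics/crop1.png

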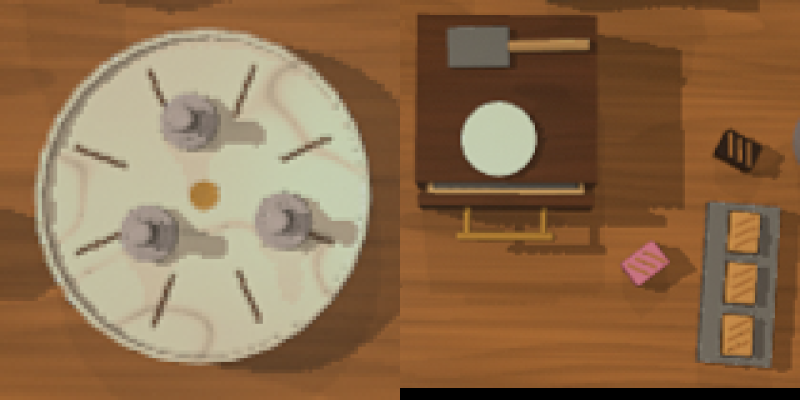

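The crop confirms three stamps on the deck, three tan biscuits in the mould, the bar handle ahead of the chest, and the pink and black decoys outside the mould. The handle is first.

```bash
python3 - <<'E'
from h import *
plan([500,-12,240],0.0)
E
```

```text
t 0.2 dxyz [ -0.02  18.68 -16.82] twist -11.73 jawyaw -1.228 j6 -0.06 F [ 0.  -0.5  0.1] open 87.7
```

Emit:
send_rows([
  {"dy": 18.68, "dz": -16.82, "twist": -11.73, "hand": 1},
  {"dy": 18.68, "dz": -16.82, "twist": -11.73, "hand": 1},
  {"dy": 18.68, "dz": -16.82, "twist": -11.73, "hand": 1},
  {"dy": 18.68, "dz": -16.82, "twist": -11.73, "hand": 1},
  {"dy": 18.68, "dz": -16.82, "twist": -11.73, "hand": 1},
  {"dy": 18.68, "dz": -16.82, "twist": -11.73, "hand": 1},
  {"dy": 18.68, "dz": -16.82, "twist": -11.73, "hand": 1},
  {"dy": 18.68, "dz": -16.82, "twist": -11.73, "hand": 1},
  {"dy": 18.68, "dz": -16.82, "twist": -11.73, "hand": 1},
  {"dy": 18.68, "dz": -16.82, "twist": -11.73, "hand": 1},
  {"dy": 18.68, "dz": -16.82, "twist": -11.73, "hand": 1},
  {"dy": 18.68, "dz": -16.82, "twist": -11.73, "hand": 1},
  {"dy": 18.68, "dz": -16.82, "twist": -11.73, "hand": 1},
  {"dy": 18.68, "dz": -16.82, "twist": -11.73, "hand": 1},
  {"dy": 18.68, "dz": -16.82, "twist": -11.73, "hand": 1},
  {"dy": 18.68, "dz": -16.82, "twist": -11.73, "hand": 1},
  {"dy": 18.68, "dz": -16.82, "twist": -11.73, "hand": 1},
  {"dy": 18.68, "dz": -16.82, "twist": -11.73, "hand": 1},
  {"dy": 18.68, "dz": -16.82, "twist": -11.73, "hand": 1},
])

```text
invalid input at $.increments[0]: expected keys dx, dy, dz, twist, hand
```

```bash
python3 - <<'E'
from h import *
d=cam('wrist'); save(d,'w1.png',s=1.4)
plan([500,-12,240],0.0); print(env.state()['ee_pos'],env.state()['joints'])
hsv=cv2.cvtColor(d['pixels'],cv2.COLOR_RGB2HSV); H,S,V=[hsv[...,i].astype(int) for i in range(3)]
for p in [(515,-65,52),(515,45,52)]: print(proj(d,p))
E
```

```text
t 0.25 dxyz [ -0.02  18.68 -16.82] twist -11.73 jawyaw -1.228 j6 -0.06 F [-0.9 -0.2 -0.4] open 88.1
[ 201.62804547 -564.9848043   239.10478736] [-1.28470092e+00  9.14852494e-02  1.23122330e+00 -3.42270054e-05
  1.81982738e+00 -5.67333215e-02]
[  33.26760413 -103.66579184]
[ -6.06609861 -94.80677867]
```

View pics/w1.png

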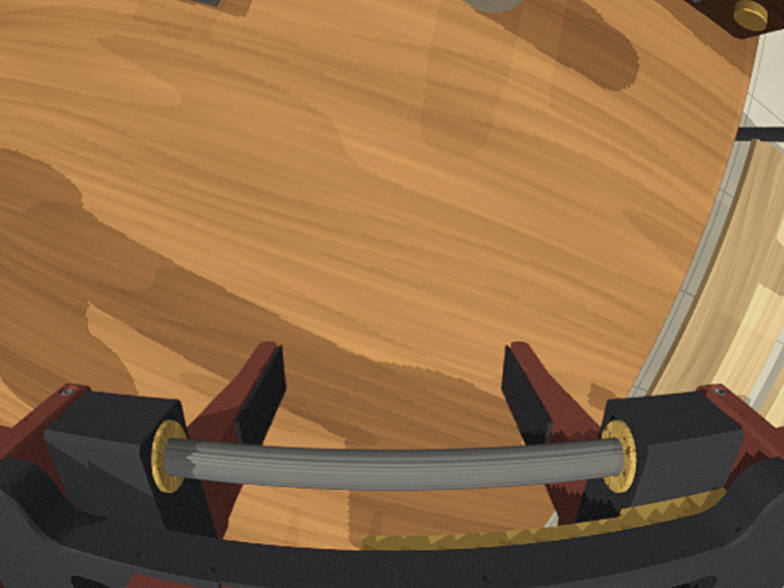

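Emit:
send_rows([
  {"dx": 0, "dy": 18.68, "dz": -16.82, "twist": -11.73, "hand": 1},
  {"dx": 0, "dy": 18.68, "dz": -16.82, "twist": -11.73, "hand": 1},
  {"dx": 0, "dy": 18.68, "dz": -16.82, "twist": -11.73, "hand": 1},
  {"dx": 0, "dy": 18.68, "dz": -16.82, "twist": -11.73, "hand": 1},
  {"dx": 0, "dy": 18.68, "dz": -16.82, "twist": -11.73, "hand": 1},
  {"dx": 0, "dy": 18.68, "dz": -16.82, "twist": -11.73, "hand": 1},
  {"dx": 0, "dy": 18.68, "dz": -16.82, "twist": -11.73, "hand": 1},
  {"dx": 0, "dy": 18.68, "dz": -16.82, "twist": -11.73, "hand": 1},
  {"dx": 0, "dy": 18.68, "dz": -16.82, "twist": -11.73, "hand": 1},
  {"dx": 0, "dy": 18.68, "dz": -16.82, "twist": -11.73, "hand": 1},
  {"dx": 0, "dy": 18.68, "dz": -16.82, "twist": -11.73, "hand": 1},
  {"dx": 0, "dy": 18.68, "dz": -16.82, "twist": -11.73, "hand": 1},
  {"dx": 0, "dy": 18.68, "dz": -16.82, "twist": -11.73, "hand": 1},
  {"dx": 0, "dy": 18.68, "dz": -16.82, "twist": -11.73, "hand": 1},
  {"dx": 0, "dy": 18.68, "dz": -16.82, "twist": -11.73, "hand": 1},
  {"dx": 0, "dy": 18.68, "dz": -16.82, "twist": -11.73, "hand": 1},
  {"dx": 0, "dy": 18.68, "dz": -16.82, "twist": -11.73, "hand": 1},
  {"dx": 0, "dy": 18.68, "dz": -16.82, "twist": -11.73, "hand": 1},
])

```text
time_s: 1.75
ee_pos: [499.9, -12.3, 239.3]
ee_rot: [0.707, -0.0, 0.707, 0.001]
wrist_force: [-0.3, 0.0, -1.2]
opening: 87.9
```

```bash
python3 - <<'E'
from h import *
d=cam('wrist'); save(d,'w2.png',s=1.4)
plan([515,-12,100],0.0); print(env.state()['ee_pos'],env.state()['joints'].round(2) if hasattr(env.state()['joints'],'round') else 0)
for p in [(515,-65,52),(515,45,52)]: print(proj(d,p)*1.4)
E
```

```text
t 1.8 dxyz [5.58 0.04 0.61] twist -0.0 jawyaw -0.0 j6 -0.09 F [ 0.3 -0.3  0.1] open 87.6
[499.75433026 -12.93408545 239.4878203 ] [-0.09 -0.18  1.49  0.    1.83 -0.09]
[412.30091717 333.25762067]
[413.99896962 191.92636594]
```

View pics/w2.png

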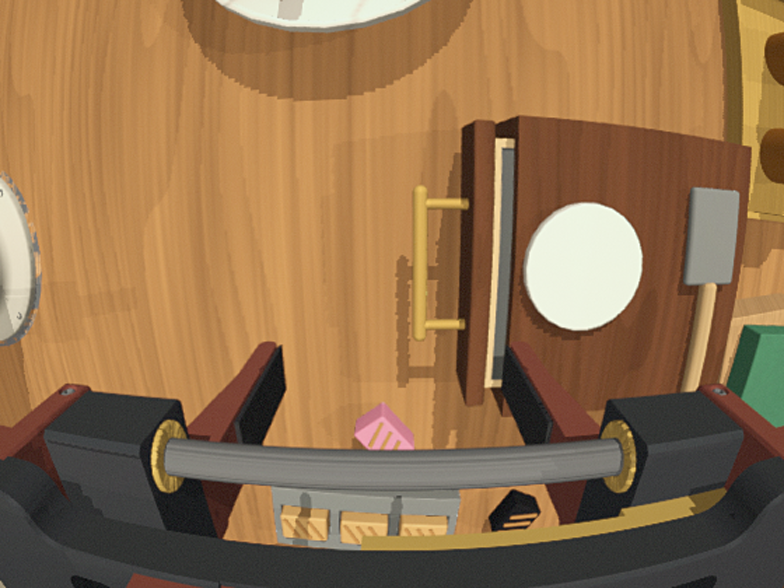

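The wrist view shows the brass bar from (419,188) to (419,338), the chest top edge from (519,117), and the pink and black decoys beyond the jaws.

```bash
python3 - <<'E'
from h import *
d=cam('wrist')
a,b=onz(d,419/1.4,188/1.4,53),onz(d,419/1.4,338/1.4,53); print(a,b,np.linalg.norm(a-b)); v=a-b; yaw=np.arctan2(-v[0],v[1]); print('yaw',yaw, (a+b)/2)
c,e=onz(d,519/1.4,117/1.4,90),onz(d,750/1.4,147/1.4,90); print(c,e,np.arctan2(*(e-c)[[1,0]]))
m=(a+b)/2
plan([m[0],m[1],54],yaw)
E
```

```text
[518.63432338  47.24774943  53.        ] [520.19417721 -69.45586306  53.        ] 116.71403647954597
yaw 0.013365147152487163 [519.4142503  -11.10405682  53.        ]
[582.05707608  98.52712657  90.        ] [786.68485374 101.14769466  90.        ] 0.01280581198024649
t 1.85 dxyz [7.42 0.09 0.79] twist -0.14 jawyaw -0.001 j6 -0.09 F [ 0.3 -0.1  0.3] open 88.0
```

Emit:
send_rows([
  {"dx": 0, "dy": 0.09, "dz": 0.79, "twist": -0.13, "hand": -0.36},
  {"dx": 2, "dy": 0.09, "dz": 0.79, "twist": -0.13, "hand": -0.36},
  {"dx": 3, "dy": 0.09, "dz": 0.79, "twist": -0.13, "hand": -0.36},
  {"dx": 4, "dy": 0.09, "dz": 0.79, "twist": -0.13, "hand": -0.36},
  {"dx": 4, "dy": 0.09, "dz": 0.79, "twist": -0.13, "hand": -0.36},
  {"dx": 5, "dy": 0.09, "dz": 0.79, "twist": -0.13, "hand": -0.36},
  {"dx": 6, "dy": 0.09, "dz": 0.79, "twist": -0.13, "hand": -0.36},
  {"dx": 7, "dy": 0.09, "dz": 0.79, "twist": -0.13, "hand": -0.36},
  {"dx": 7.42, "dy": 0.09, "dz": 0.79, "twist": -0.13, "hand": -0.36},
  {"dx": 7.42, "dy": 0.09, "dz": 0.79, "twist": -0.13, "hand": -1},
  {"dx": 7.42, "dy": 0.09, "dz": 0.79, "twist": -0.13, "hand": -1},
  {"dx": 7.42, "dy": 0.09, "dz": 0.79, "twist": -0.13, "hand": -1},
  {"dx": 7.42, "dy": 0.09, "dz": 0.79, "twist": -0.13, "hand": -1},
  {"dx": 7.42, "dy": 0.09, "dz": 0.79, "twist": -0.13, "hand": -1},
], grip_force=30)

```text
time_s: 3.02
ee_pos: [520.6, -11.5, 56.6]
ee_rot: [0.708, -0.004, 0.706, 0.004]
wrist_force: [-1.0, -1.5, 6.9]
opening: 9.9
```

Emit:
send_rows([
  {"dx": 0, "dy": 0, "dz": -1, "twist": 0, "hand": -1},
  {"dx": 0, "dy": 0, "dz": -2, "twist": 0, "hand": -1},
  {"dx": 0, "dy": 0, "dz": -3, "twist": 0, "hand": -1},
  {"dx": 0, "dy": 0, "dz": -4, "twist": 0, "hand": -1},
  {"dx": 0, "dy": 0, "dz": -5, "twist": 0, "hand": -1},
  {"dx": 0, "dy": 0, "dz": -5.6, "twist": 0, "hand": -1},
  {"dx": 0, "dy": 0, "dz": -5.95, "twist": 0, "hand": -1},
  {"dx": 0, "dy": 0, "dz": -5.95, "twist": 0, "hand": -1},
  {"dx": 0, "dy": 0, "dz": -5.95, "twist": 0, "hand": -1},
  {"dx": 0, "dy": 0, "dz": -5.95, "twist": 0, "hand": -0.36},
  {"dx": 0, "dy": 0, "dz": -5.95, "twist": 0, "hand": -0.36},
  {"dx": 0, "dy": 0, "dz": -5.95, "twist": 0, "hand": -0.36},
  {"dx": -2, "dy": 0, "dz": -5.95, "twist": 0, "hand": -0.36},
  {"dx": -4, "dy": 0, "dz": -5.95, "twist": 0, "hand": -0.36},
  {"dx": -6, "dy": 0, "dz": -5.95, "twist": 0, "hand": -0.36},
  {"dx": -7.6, "dy": 0, "dz": -5.95, "twist": 0, "hand": 1},
  {"dx": -7.6, "dy": 0, "dz": -5.95, "twist": 0, "hand": 1},
])

```text
time_s: 4.43
ee_pos: [371.9, -13.1, 252.1]
ee_rot: [0.711, -0.005, 0.703, 0.004]
wrist_force: [0.3, -0.1, 0.8]
opening: 37.9
```

```bash
python3 - <<'E'
from h import *
d=cam('wrist'); t=cam('top')
a=cv2.cvtColor(d['pixels'],cv2.COLOR_RGB2BGR); b=cv2.cvtColor(t['pixels'],cv2.COLOR_RGB2BGR)[190:310,110:320]
b=cv2.resize(b,(560,320),interpolation=3)
cv2.imwrite('pics/c2.png',np.hstack([cv2.resize(a[:,:],(400,300)),cv2.resize(b,(400,300))]))
print(d['rvec'].tolist(),d['tvec'].tolist(),env.state()['ee_pos'],env.state()['time_s'])
# handle bar in top view
hsv=cv2.cvtColor(t['pixels'],cv2.COLOR_RGB2HSV); H,S,V=[hsv[...,i].astype(int) for i in range(3)]
c=cv2.cvtColor(t['pixels'],cv2.COLOR_RGB2GRAY)
# knob: grey low sat inside deck, darker than deck
u0,v0=168,246; yy,xx=np.mgrid[:420,:560]; disk=np.hypot(xx-u0,yy-v0)<37
m=(disk&(V<165)&(S<45)).astype(np.uint8)*255
n,l,st,ce=cv2.connectedComponentsWithStats(m)
for i in range(1,n):
    if st[i,4]>15: print(ce[i],st[i],onz(t,*ce[i],50).round(1))
E
```

```text
[-2.8479100114707823, -0.014890359278609383, -0.01931203097270181] [-374.6154136042223, -54.78744362443213, 395.2659834359888] [372.70634723 -13.19362398 252.31106801] 4.5333
[165.34343434 227.44444444] [158 220  14  14  99] [503.  315.7  50. ]
[190.56842105 252.97894737] [185 245  11  16  95] [426.3 235.9  50. ]
[154.68468468 255.62162162] [147 249  14  14 111] [416.4 344.8  50. ]
```

View pics/c2.png

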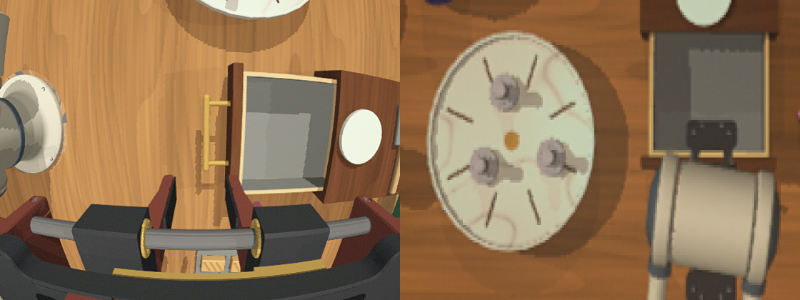

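The drawer is fully out, with its front at about px 235 of the wrist half and the grey floor visible. The three stamps stand on the deck. I'll hover beside the deck to localise the knobs.

```bash
python3 - <<'E'
from h import *
plan([450,215,260],0.0)
E
```

```text
t 4.53 dxyz [-0.28  9.09  3.21] twist 0.12 jawyaw 0.012 j6 -0.14 F [-0.5 -1.  -0.1] open 46.2
```

Emit:
send_rows([
  {"dx": -0.28, "dy": 9.09, "dz": 3.21, "twist": 0.1, "hand": 1},
  {"dx": -0.28, "dy": 9.09, "dz": 3.21, "twist": 0.1, "hand": 1},
  {"dx": -0.28, "dy": 9.09, "dz": 3.21, "twist": 0.1, "hand": 1},
  {"dx": -0.28, "dy": 9.09, "dz": 3.21, "twist": 0.1, "hand": 1},
  {"dx": -0.28, "dy": 9.09, "dz": 3.21, "twist": 0.1, "hand": 1},
  {"dx": -0.28, "dy": 9.09, "dz": 3.21, "twist": 0.1, "hand": 1},
  {"dx": -0.28, "dy": 9.09, "dz": 3.21, "twist": 0.1, "hand": 1},
  {"dx": -0.28, "dy": 9.09, "dz": 3.21, "twist": 0.1, "hand": 1},
  {"dx": -0.28, "dy": 9.09, "dz": 3.21, "twist": 0.1, "hand": 1},
])

```text
time_s: 5.28
ee_pos: [449.7, 214.8, 259.2]
ee_rot: [0.711, -0.002, 0.703, -0.0]
wrist_force: [-0.0, -0.2, 0.1]
opening: 88.1
```

```bash
python3 - <<'E'
from h import *
d=cam('wrist'); save(d,'w3.png',s=1.4); s=env.state(); print(s['ee_pos'],s['time_s'])
np.savez('w3.npz',**d)
E
```

```text
[449.72916987 214.30476327 259.63580525] 5.3333
```

View pics/w3.png

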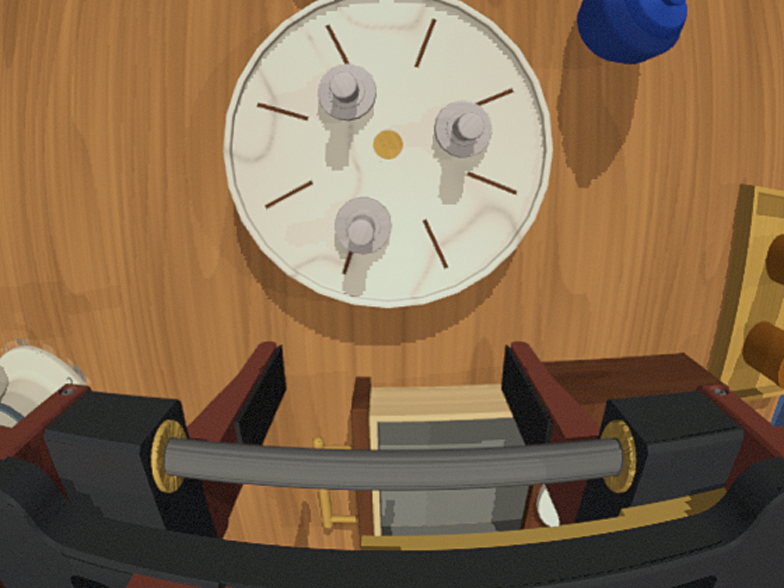

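The wrist view shows knob tops at about (344,81), (468,122) and (361,229), and the deck centre pin at (388,145).

```bash
python3 - <<'E'
from h import *
d=dict(np.load('w3.npz')); d['name']='wrist'
for k,f in [((344,82),(347,94)),((468,123),(463,130)),((361,229),(362,223))]:
    print(onz(d,k[0]/1.4,k[1]/1.4,78).round(1),onz(d,f[0]/1.4,f[1]/1.4,44).round(1))
print('deck',onz(d,388/1.4,145/1.4,36))
d2=onz(d,361/1.4,229/1.4,78); 
plan([d2[0],d2[1],66],0.0)
E
```

```text
[417.1 352.   78. ] [416.3 348.1  44. ]
[505.2 322.9  78. ] [507.3 320.   44. ]
[428.7 244.9  78. ] [427.6 244.7  44. ]
deck [448.35533054 307.11052183  36.        ]
t 5.33 dxyz [ 7.73  1.24 -0.94] twist 0.01 jawyaw 0.001 j6 0.38 F [ 0.1 -0.   0. ] open 88.0
```

Emit:
send_rows([
  {"dx": 1.5, "dy": 1.25, "dz": -0.87, "twist": 0, "hand": 0.2},
  {"dx": 3, "dy": 1.25, "dz": -0.87, "twist": 0, "hand": 0.2},
  {"dx": 4.5, "dy": 1.25, "dz": -0.87, "twist": 0, "hand": 0.2},
  {"dx": 6, "dy": 1.25, "dz": -0.87, "twist": 0, "hand": 0.2},
  {"dx": 7, "dy": 1.25, "dz": -0.87, "twist": 0, "hand": 0.2},
  {"dx": 7.74, "dy": 1.25, "dz": -0.87, "twist": 0, "hand": 0.2},
  {"dx": 7.74, "dy": 1.25, "dz": -0.87, "twist": 0, "hand": 0.2},
  {"dx": 7.74, "dy": 1.25, "dz": -0.87, "twist": 0, "hand": -1},
  {"dx": 7.74, "dy": 1.25, "dz": -0.87, "twist": 0, "hand": -1},
  {"dx": 7.74, "dy": 1.25, "dz": -0.87, "twist": 0, "hand": -1},
  {"dx": 7.74, "dy": 1.25, "dz": -0.87, "twist": 0, "hand": -1},
  {"dx": 7.74, "dy": 1.25, "dz": -0.87, "twist": 0, "hand": -1},
  {"dx": 7.74, "dy": 1.25, "dz": -0.87, "twist": 0, "hand": -1},
  {"dx": 7, "dy": 1.25, "dz": -0.87, "twist": 0, "hand": -1},
  {"dx": 6, "dy": 1.25, "dz": -0.87, "twist": 0, "hand": -1},
  {"dx": 5, "dy": 1.25, "dz": -0.87, "twist": 0, "hand": -1},
  {"dx": 4.2, "dy": 1.25, "dz": -0.87, "twist": 0, "hand": -1},
  {"dx": 4.2, "dy": 1.25, "dz": -0.87, "twist": 0, "hand": -1},
], grip_force=25)

```text
time_s: 6.83
ee_pos: [431.0, 246.3, 159.4]
ee_rot: [0.714, -0.0, 0.7, 0.001]
wrist_force: [0.2, 1.0, -0.4]
opening: 19.8
```

```bash
python3 - <<'E'
from h import *
plan([515,-65,155],0.013); plan([515,-65,53.5],0.013)
E
```

```text
t 6.83 dxyz [  0.23 -12.46   3.34] twist -0.11 jawyaw 0.002 j6 0.45 F [ 0.2  1.  -0.4] open 19.8
t 6.83 dxyz [  4.29 -12.46   3.25] twist -0.11 jawyaw 0.002 j6 0.45 F [ 0.2  1.  -0.4] open 19.8
```

Emit:
send_rows([
  {"dx": 0.1, "dy": -0.6, "dz": 0.2, "twist": 0, "hand": -1},
  {"dx": 0.23, "dy": -1.8, "dz": 0.6, "twist": 0, "hand": -1},
  {"dx": 0.23, "dy": -3.2, "dz": 1, "twist": 0, "hand": -1},
  {"dx": 0.23, "dy": -4.6, "dz": 1.5, "twist": 0, "hand": -1},
  {"dx": 0.23, "dy": -6, "dz": 2, "twist": 0, "hand": -1},
  {"dx": 0.23, "dy": -7.4, "dz": 2.4, "twist": -0.1, "hand": -1},
  {"dx": 0.23, "dy": -8.8, "dz": 2.8, "twist": -0.1, "hand": -1},
  {"dx": 0.23, "dy": -10.2, "dz": 3.1, "twist": -0.1, "hand": -1},
  {"dx": 0.23, "dy": -11.4, "dz": 3.3, "twist": -0.1, "hand": -1},
  {"dx": 0.23, "dy": -12.2, "dz": 3.34, "twist": -0.1, "hand": -1},
  {"dx": 0.23, "dy": -12.46, "dz": 3.34, "twist": -0.1, "hand": -1},
  {"dx": 0.8, "dy": -12.46, "dz": 3.34, "twist": -0.1, "hand": -1},
  {"dx": 1.8, "dy": -12.46, "dz": 3.3, "twist": -0.1, "hand": -1},
  {"dx": 2.8, "dy": -12.46, "dz": 3.28, "twist": -0.1, "hand": -1},
  {"dx": 3.6, "dy": -12.46, "dz": 3.27, "twist": -0.1, "hand": -1},
  {"dx": 4, "dy": -12.46, "dz": 3.26, "twist": -0.1, "hand": -1},
  {"dx": 4.15, "dy": -12.46, "dz": 3.26, "twist": -0.1, "hand": -1},
  {"dx": 4.15, "dy": -12.46, "dz": 3.26, "twist": -0.1, "hand": -1},
])

```text
time_s: 8.33
ee_pos: [514.5, -64.4, 55.8]
ee_rot: [0.714, -0.004, 0.701, 0.005]
wrist_force: [-0.6, -0.4, -1.7]
opening: 19.5
```

```bash
python3 - <<'E'
from h import *
s=env.state(); print(np.round(s['ee_pos'],1),R.from_quat(np.array(s['ee_rot'])[[1,2,3,0]]).as_matrix().round(3).tolist())
plan([515,-65,52],0.013)
d=cam('wrist'); np.savez('w4.npz',**d); save(d,'w4.png',s=1)
E
```

```text
[514.5 -64.4  55.8] [[0.018, -0.013, 1.0], [0.002, 1.0, 0.013], [-1.0, 0.002, 0.018]]
t 8.33 dxyz [ 0.15 -0.03  0.02] twist -0.0 jawyaw 0.013 j6 -0.21 F [-0.6 -0.4 -1.7] open 19.5
```

View pics/w4.png

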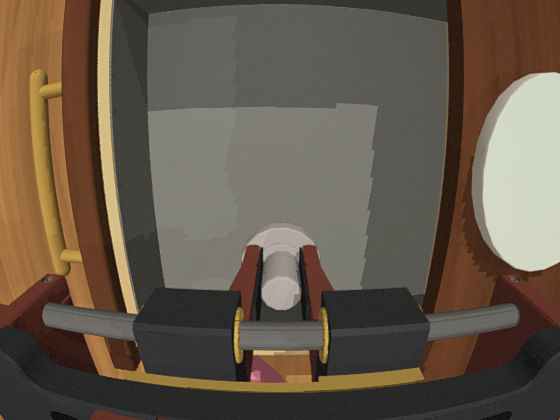

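The stamp hangs level inside the drawer, just above the floor at (280,260). Lower it a touch, release and lift.

Emit:
send_rows([
  {"dx": 0.08, "dy": 0, "dz": 0, "twist": 0, "hand": -1},
  {"dx": 0.16, "dy": 0, "dz": 0, "twist": 0, "hand": -1},
  {"dx": 0.16, "dy": 0, "dz": 0, "twist": 0, "hand": -1},
  {"dx": 0.16, "dy": 0, "dz": 0, "twist": 0, "hand": -0.2},
  {"dx": 0.16, "dy": 0, "dz": 0, "twist": 0, "hand": -0.2},
  {"dx": 0.16, "dy": 0, "dz": 0, "twist": 0, "hand": -0.2},
  {"dx": -1.5, "dy": 0, "dz": 0, "twist": 0, "hand": -0.2},
  {"dx": -3, "dy": 0, "dz": 0, "twist": 0, "hand": -0.2},
  {"dx": -4.5, "dy": 0, "dz": 0, "twist": 0, "hand": -0.2},
  {"dx": -6, "dy": 2, "dz": 0, "twist": 0, "hand": 0},
  {"dx": -7, "dy": 4, "dz": -0.5, "twist": 0, "hand": 0.2},
  {"dx": -8, "dy": 6, "dz": -1, "twist": 0, "hand": 0.2},
  {"dx": -8.2, "dy": 7.5, "dz": -1.5, "twist": 0, "hand": 0.2},
  {"dx": -8.2, "dy": 9, "dz": -2, "twist": 0, "hand": 0.2},
  {"dx": -8.2, "dy": 10.5, "dz": -2.6, "twist": 0, "hand": 0.2},
  {"dx": -8.2, "dy": 11.2, "dz": -2.6, "twist": 0, "hand": 0.2},
  {"dx": -8.2, "dy": 11.2, "dz": -2.6, "twist": 0, "hand": 0.2},
])

```text
time_s: 9.8
ee_pos: [441.0, 218.1, 262.4]
ee_rot: [0.715, -0.004, 0.699, 0.007]
wrist_force: [0.3, -0.7, -0.6]
opening: 52.8
```

```bash
python3 - <<'E'
from h import *
s=env.state(); print(np.round(s['ee_pos'],1))
d=cam('wrist'); np.savez('w5.npz',**d); save(d,'w5.png',s=1.4)
d2=cam('wrist'); print('diff',np.abs(d2['pixels'][:220].astype(int)-d['pixels'][:220]).mean(), (np.abs(d2['pixels'][:220].astype(int)-d['pixels'][:220])>60).sum())
E
```

```text
[441.  218.1 262.4]
diff 3.872405303030303 2999
```

View pics/w5.png

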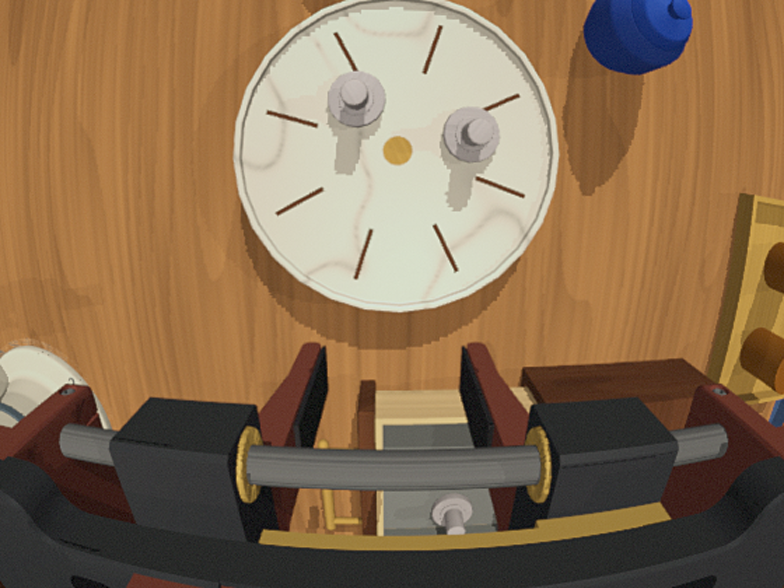

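The first stamp is upright in the drawer at (453,515). The remaining knobs are at (354,91) and (479,130).

```bash
python3 - <<'E'
from h import *
d=dict(np.load('w5.npz')); d['name']='wrist'
for u,v in [(354,91),(479,130)]: print(onz(d,u/1.4,v/1.4,78).round(1))
p=onz(d,479/1.4,130/1.4,78); plan([p[0],p[1]-1,66],0.0); plan([p[0],p[1]-1,160],0.0)
E
```

```text
[415.3 349.8  78. ]
[505.9 323.7  78. ]
t 9.9 dxyz [7.9  4.17 2.48] twist 0.17 jawyaw 0.017 j6 0.37 F [-0.5 -0.1  0.4] open 52.7
t 9.9 dxyz [4.14 4.17 2.56] twist 0.17 jawyaw 0.017 j6 0.37 F [-0.5 -0.1  0.4] open 52.7
```

Emit:
send_rows([
  {"dx": 1, "dy": 1.5, "dz": 1, "twist": 0.15, "hand": 0.2},
  {"dx": 2, "dy": 3, "dz": 2, "twist": 0.15, "hand": 0.2},
  {"dx": 3, "dy": 4.17, "dz": 2.57, "twist": 0.15, "hand": 0.2},
  {"dx": 4.2, "dy": 4.17, "dz": 2.56, "twist": 0.15, "hand": 0.2},
  {"dx": 5.4, "dy": 4.17, "dz": 2.53, "twist": 0.15, "hand": 0.2},
  {"dx": 6.6, "dy": 4.17, "dz": 2.5, "twist": 0.15, "hand": 0.2},
  {"dx": 7.5, "dy": 4.17, "dz": 2.48, "twist": 0.15, "hand": 0.2},
  {"dx": 7.95, "dy": 4.17, "dz": 2.48, "twist": 0.15, "hand": 0.2},
  {"dx": 7.95, "dy": 4.17, "dz": 2.48, "twist": 0.15, "hand": 0.2},
  {"dx": 7.95, "dy": 4.17, "dz": 2.48, "twist": 0.15, "hand": -1},
  {"dx": 7.95, "dy": 4.17, "dz": 2.48, "twist": 0.15, "hand": -1},
  {"dx": 7.95, "dy": 4.17, "dz": 2.48, "twist": 0.15, "hand": -1},
  {"dx": 7.95, "dy": 4.17, "dz": 2.48, "twist": 0.15, "hand": -1},
  {"dx": 7.95, "dy": 4.17, "dz": 2.48, "twist": 0.15, "hand": -1},
  {"dx": 7.95, "dy": 4.17, "dz": 2.48, "twist": 0.15, "hand": -1},
  {"dx": 7, "dy": 4.17, "dz": 2.5, "twist": 0.15, "hand": -1},
  {"dx": 6, "dy": 4.17, "dz": 2.52, "twist": 0.15, "hand": -1},
  {"dx": 5, "dy": 4.17, "dz": 2.54, "twist": 0.15, "hand": -1},
  {"dx": 4.2, "dy": 4.17, "dz": 2.56, "twist": 0.15, "hand": -1},
  {"dx": 4.2, "dy": 4.17, "dz": 2.56, "twist": 0.15, "hand": -1},
], grip_force=25)

```text
time_s: 11.57
ee_pos: [507.6, 323.6, 163.9]
ee_rot: [0.717, 0.002, 0.697, 0.003]
wrist_force: [0.6, 0.5, 0.2]
opening: 19.5
```

```bash
python3 - <<'E'
from h import *
plan([515,-11.5,155],0.013); plan([515,-11.5,52],0.013)
E
```

```text
t 11.57 dxyz [  0.28 -13.41   0.26] twist -0.11 jawyaw 0.002 j6 0.51 F [0.6 0.5 0.2] open 19.5
t 11.57 dxyz [  4.39 -13.43   0.14] twist -0.11 jawyaw 0.002 j6 0.51 F [0.6 0.5 0.2] open 19.5
```

Emit:
send_rows([
  {"dx": 0.1, "dy": -0.6, "dz": 0.1, "twist": 0, "hand": -1},
  {"dx": 0.2, "dy": -1.8, "dz": 0.2, "twist": 0, "hand": -1},
  {"dx": 0.28, "dy": -3.2, "dz": 0.26, "twist": 0, "hand": -1},
  {"dx": 0.28, "dy": -4.6, "dz": 0.26, "twist": 0, "hand": -1},
  {"dx": 0.28, "dy": -6.1, "dz": 0.26, "twist": 0, "hand": -1},
  {"dx": 0.28, "dy": -7.6, "dz": 0.26, "twist": -0.1, "hand": -1},
  {"dx": 0.28, "dy": -9.1, "dz": 0.26, "twist": -0.1, "hand": -1},
  {"dx": 0.28, "dy": -10.6, "dz": 0.26, "twist": -0.1, "hand": -1},
  {"dx": 0.28, "dy": -12, "dz": 0.26, "twist": -0.1, "hand": -1},
  {"dx": 0.28, "dy": -13, "dz": 0.26, "twist": -0.1, "hand": -1},
  {"dx": 0.28, "dy": -13.42, "dz": 0.26, "twist": -0.1, "hand": -1},
  {"dx": 0.8, "dy": -13.42, "dz": 0.25, "twist": -0.1, "hand": -1},
  {"dx": 1.8, "dy": -13.42, "dz": 0.22, "twist": -0.1, "hand": -1},
  {"dx": 2.8, "dy": -13.42, "dz": 0.19, "twist": -0.1, "hand": -1},
  {"dx": 3.6, "dy": -13.42, "dz": 0.16, "twist": -0.1, "hand": -1},
  {"dx": 4.2, "dy": -13.42, "dz": 0.14, "twist": -0.1, "hand": -1},
  {"dx": 4.4, "dy": -13.42, "dz": 0.14, "twist": -0.1, "hand": -1},
  {"dx": 4.4, "dy": -13.42, "dz": 0.14, "twist": -0.1, "hand": -1},
  {"dx": 4.4, "dy": -13.42, "dz": 0.14, "twist": -0.1, "hand": -1},
])

```text
time_s: 13.15
ee_pos: [514.4, -9.7, 50.5]
ee_rot: [0.717, -0.002, 0.697, 0.007]
wrist_force: [-0.5, 0.1, -1.2]
opening: 19.6
```

Emit:
send_rows([
  {"dx": 0.06, "dy": 0, "dz": 0, "twist": 0, "hand": -1},
  {"dx": 0.12, "dy": 0, "dz": 0, "twist": 0, "hand": -1},
  {"dx": 0.12, "dy": 0, "dz": 0, "twist": 0, "hand": -1},
  {"dx": 0.12, "dy": 0, "dz": 0, "twist": 0, "hand": -0.2},
  {"dx": 0.12, "dy": 0, "dz": 0, "twist": 0, "hand": -0.2},
  {"dx": 0.12, "dy": 0, "dz": 0, "twist": 0, "hand": -0.2},
  {"dx": -1.5, "dy": 0, "dz": 0, "twist": 0, "hand": -0.2},
  {"dx": -3, "dy": 0, "dz": 0, "twist": 0, "hand": -0.2},
  {"dx": -4.5, "dy": 0, "dz": 0, "twist": 0, "hand": -0.2},
  {"dx": -6, "dy": 1.5, "dz": 0, "twist": 0, "hand": 0},
  {"dx": -7, "dy": 3, "dz": -0.5, "twist": 0, "hand": 0.2},
  {"dx": -8, "dy": 5, "dz": -1, "twist": 0, "hand": 0.2},
  {"dx": -8.4, "dy": 6.5, "dz": -1.5, "twist": 0, "hand": 0.2},
  {"dx": -8.4, "dy": 8, "dz": -2, "twist": 0, "hand": 0.2},
  {"dx": -8.4, "dy": 9.2, "dz": -2.6, "twist": 0, "hand": 0.2},
  {"dx": -8.4, "dy": 9.2, "dz": -2.6, "twist": 0, "hand": 0.2},
  {"dx": -8.4, "dy": 9.2, "dz": -2.6, "twist": 0, "hand": 0.2},
])

```text
time_s: 14.57
ee_pos: [438.6, 221.7, 260.1]
ee_rot: [0.717, -0.004, 0.697, 0.01]
wrist_force: [-0.3, -0.1, -0.7]
opening: 52.6
```

```bash
python3 - <<'E'
from h import *
s=env.state(); print(np.round(s['ee_pos'],1),np.round(s['ee_rot'],3))
d=cam('wrist'); np.savez('w6.npz',**d); save(d,'w6.png',s=1.4)
E
```

```text
[438.6 221.7 260.1] [ 0.717 -0.004  0.697  0.01 ]
```

View pics/w6.png

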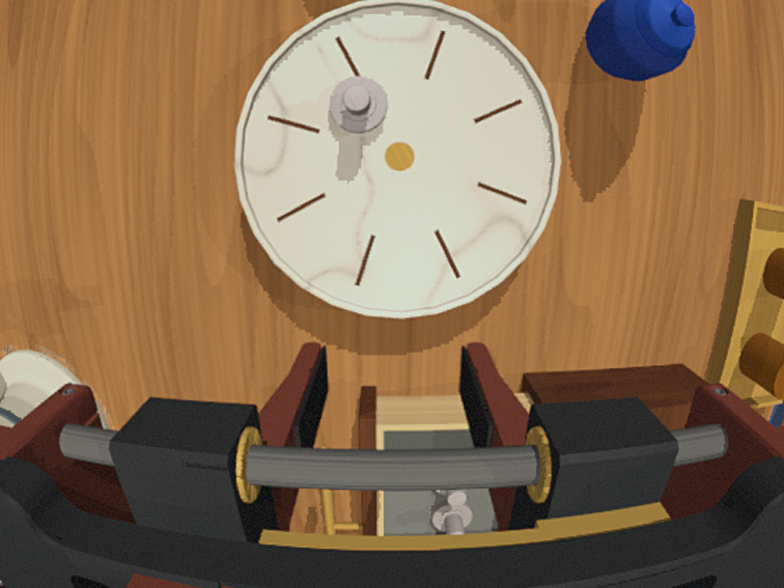

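The last stamp's knob is at (356,98), and both placed stamps are visible in the drawer.

```bash
python3 - <<'E'
from h import *
d=dict(np.load('w6.npz')); d['name']='wrist'
p=onz(d,356/1.4,98/1.4,78);print(p); print('deck',onz(d,399.5/1.4,156/1.4,36))
plan([p[0],p[1]-1,65],0.0); plan([p[0],p[1]-1,160],0.0)
E
```

```text
[414.894475   348.84641536  78.        ]
deck [448.34471376 307.85892055  36.        ]
t 14.62 dxyz [ 7.8   5.08 -1.1 ] twist 0.17 jawyaw 0.018 j6 0.38 F [ 0.5 -0.5 -1. ] open 52.4
t 14.62 dxyz [ 4.    5.11 -1.  ] twist 0.17 jawyaw 0.018 j6 0.38 F [ 0.5 -0.5 -1. ] open 52.4
```

Emit:
send_rows([
  {"dx": 1, "dy": 1.5, "dz": -0.5, "twist": 0.15, "hand": 0.2},
  {"dx": 2, "dy": 3, "dz": -0.98, "twist": 0.15, "hand": 0.2},
  {"dx": 3, "dy": 4.5, "dz": -0.98, "twist": 0.15, "hand": 0.2},
  {"dx": 4, "dy": 5.1, "dz": -1, "twist": 0.15, "hand": 0.2},
  {"dx": 5.2, "dy": 5.1, "dz": -1.03, "twist": 0.15, "hand": 0.2},
  {"dx": 6.4, "dy": 5.1, "dz": -1.06, "twist": 0.15, "hand": 0.2},
  {"dx": 7.4, "dy": 5.08, "dz": -1.1, "twist": 0.15, "hand": 0.2},
  {"dx": 7.8, "dy": 5.08, "dz": -1.1, "twist": 0.15, "hand": 0.2},
  {"dx": 7.8, "dy": 5.08, "dz": -1.1, "twist": 0.15, "hand": 0.2},
  {"dx": 7.8, "dy": 5.08, "dz": -1.1, "twist": 0.15, "hand": -1},
  {"dx": 7.8, "dy": 5.08, "dz": -1.1, "twist": 0.15, "hand": -1},
  {"dx": 7.8, "dy": 5.08, "dz": -1.1, "twist": 0.15, "hand": -1},
  {"dx": 7.8, "dy": 5.08, "dz": -1.1, "twist": 0.15, "hand": -1},
  {"dx": 7.8, "dy": 5.08, "dz": -1.1, "twist": 0.15, "hand": -1},
  {"dx": 7.8, "dy": 5.08, "dz": -1.1, "twist": 0.15, "hand": -1},
  {"dx": 7, "dy": 5.1, "dz": -1.08, "twist": 0.15, "hand": -1},
  {"dx": 6, "dy": 5.1, "dz": -1.05, "twist": 0.15, "hand": -1},
  {"dx": 5, "dy": 5.1, "dz": -1.02, "twist": 0.15, "hand": -1},
  {"dx": 4.2, "dy": 5.1, "dz": -1, "twist": 0.15, "hand": -1},
  {"dx": 4.2, "dy": 5.1, "dz": -1, "twist": 0.15, "hand": -1},
], grip_force=25)

```text
time_s: 16.28
ee_pos: [416.4, 348.8, 160.3]
ee_rot: [0.719, 0.003, 0.695, 0.005]
wrist_force: [0.8, 0.3, -1.0]
opening: 19.4
```

```bash
python3 - <<'E'
from h import *
plan([515,42,155],0.013); plan([515,42,51],0.013)
E
```

```text
t 16.28 dxyz [  0.19 -12.29   3.9 ] twist -0.1 jawyaw 0.003 j6 0.64 F [ 0.8  0.3 -1. ] open 19.4
t 16.28 dxyz [  4.35 -12.34   3.76] twist -0.1 jawyaw 0.003 j6 0.64 F [ 0.8  0.3 -1. ] open 19.4
```

Emit:
send_rows([
  {"dx": 0.1, "dy": -0.6, "dz": 0.2, "twist": 0, "hand": -1},
  {"dx": 0.19, "dy": -1.8, "dz": 0.6, "twist": 0, "hand": -1},
  {"dx": 0.19, "dy": -3.2, "dz": 1, "twist": 0, "hand": -1},
  {"dx": 0.19, "dy": -4.6, "dz": 1.5, "twist": 0, "hand": -1},
  {"dx": 0.19, "dy": -6, "dz": 2, "twist": 0, "hand": -1},
  {"dx": 0.19, "dy": -7.4, "dz": 2.6, "twist": -0.1, "hand": -1},
  {"dx": 0.19, "dy": -8.8, "dz": 3.1, "twist": -0.1, "hand": -1},
  {"dx": 0.19, "dy": -10.2, "dz": 3.5, "twist": -0.1, "hand": -1},
  {"dx": 0.19, "dy": -11.3, "dz": 3.8, "twist": -0.1, "hand": -1},
  {"dx": 0.19, "dy": -12.1, "dz": 3.9, "twist": -0.1, "hand": -1},
  {"dx": 0.19, "dy": -12.3, "dz": 3.9, "twist": -0.1, "hand": -1},
  {"dx": 0.8, "dy": -12.3, "dz": 3.88, "twist": -0.1, "hand": -1},
  {"dx": 1.8, "dy": -12.3, "dz": 3.85, "twist": -0.1, "hand": -1},
  {"dx": 2.8, "dy": -12.3, "dz": 3.82, "twist": -0.1, "hand": -1},
  {"dx": 3.6, "dy": -12.3, "dz": 3.79, "twist": -0.1, "hand": -1},
  {"dx": 4.1, "dy": -12.3, "dz": 3.77, "twist": -0.1, "hand": -1},
  {"dx": 4.3, "dy": -12.3, "dz": 3.76, "twist": -0.1, "hand": -1},
  {"dx": 4.3, "dy": -12.3, "dz": 3.76, "twist": -0.1, "hand": -1},
  {"dx": 4.3, "dy": -12.3, "dz": 3.76, "twist": -0.1, "hand": -1},
])

```text
time_s: 17.87
ee_pos: [514.8, 43.4, 52.1]
ee_rot: [0.719, -0.001, 0.695, 0.009]
wrist_force: [0.2, -0.2, -1.9]
opening: 19.7
```

Emit:
send_rows([
  {"dx": 0.06, "dy": 0, "dz": 0, "twist": 0, "hand": -1},
  {"dx": 0.14, "dy": 0, "dz": 0, "twist": 0, "hand": -1},
  {"dx": 0.14, "dy": 0, "dz": 0, "twist": 0, "hand": -1},
  {"dx": 0.14, "dy": 0, "dz": 0, "twist": 0, "hand": -0.2},
  {"dx": 0.14, "dy": 0, "dz": 0, "twist": 0, "hand": -0.2},
  {"dx": 0.14, "dy": 0, "dz": 0, "twist": 0, "hand": -0.2},
  {"dx": -1.5, "dy": 0, "dz": 0, "twist": 0, "hand": -0.2},
  {"dx": -3, "dy": 0, "dz": 0, "twist": 0, "hand": -0.2},
  {"dx": -4.5, "dy": 0, "dz": 0, "twist": 0, "hand": -0.2},
  {"dx": -6, "dy": -1.5, "dz": -1, "twist": 0, "hand": 0},
  {"dx": -7, "dy": -2.6, "dz": -1.5, "twist": 0, "hand": -0.36},
  {"dx": -7.5, "dy": -3.6, "dz": -2, "twist": 0, "hand": -0.36},
  {"dx": -7.5, "dy": -4.2, "dz": -3, "twist": 0, "hand": -0.36},
  {"dx": -7.5, "dy": -4.2, "dz": -3, "twist": 0, "hand": -0.36},
  {"dx": -7.5, "dy": -4.2, "dz": -3, "twist": 0, "hand": -0.36},
])

```text
time_s: 19.12
ee_pos: [434.7, -65.6, 236.1]
ee_rot: [0.719, 0.0, 0.695, 0.008]
wrist_force: [0.3, 0.4, -0.2]
opening: 28.3
```

```bash
python3 - <<'E'
from h import *
s=env.state(); print(np.round(s['ee_pos'],1),np.round(s['ee_rot'],3))
d=cam('wrist'); np.savez('w7.npz',**d); save(d,'w7.png',s=1.4)
plan([371,-13,54],0.013)
E
```

```text
[434.7 -65.6 236.1] [0.719 0.    0.695 0.008]
t 19.17 dxyz [ 7.19  2.02 -2.78] twist -0.0 jawyaw 0.013 j6 -0.25 F [ 0.3  0.3 -0.4] open 28.1
```

View pics/w7.png

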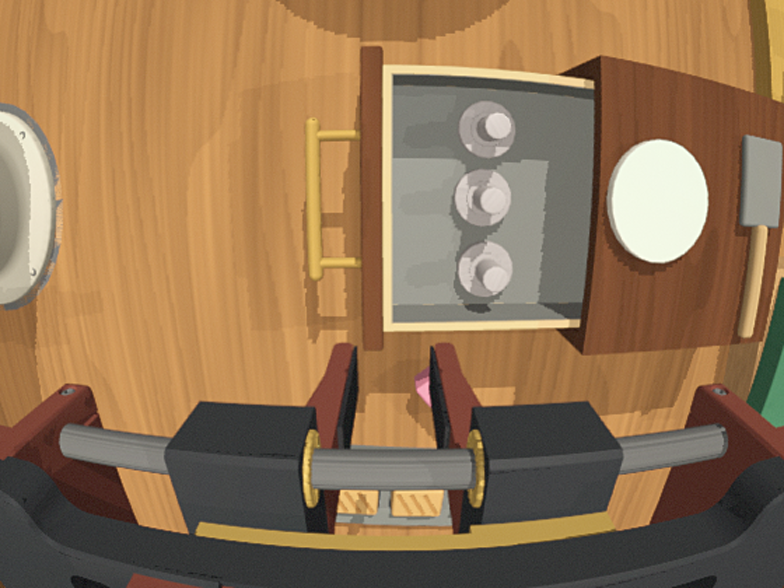

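All three stamps stand upright at (487,128), (484,198) and (485,269). The handle bar runs from (313,121) to (315,277).

```bash
python3 - <<'E'
from h import *
d=dict(np.load('w7.npz')); d['name']='wrist'
a,b=onz(d,313/1.4,121/1.4,53),onz(d,315/1.4,277/1.4,53); m=(a+b)/2; print(a,b)
for u,v in [(498,124),(488,199),(493,276)]: print(onz(d,u/1.4,v/1.4,64).round(1))
plan([m[0],m[1],54],0.013);plan([m[0],m[1],150],0.013)
E
```

```text
[382.68570874  46.13940513  53.        ] [382.63709668 -69.32131975  53.        ]
[513.8  45.7  64. ]
[508.1  -8.8  64. ]
[514.9 -65.5  64. ]
t 19.17 dxyz [ 7.21  2.07 -2.31] twist -0.0 jawyaw 0.013 j6 -0.25 F [ 0.3  0.3 -0.4] open 28.1
t 19.17 dxyz [ 3.37  2.12 -2.18] twist -0.0 jawyaw 0.013 j6 -0.25 F [ 0.3  0.3 -0.4] open 28.1
```

Emit:
send_rows([
  {"dx": 0, "dy": 1, "dz": -1, "twist": 0, "hand": -0.36},
  {"dx": 0.5, "dy": 2.1, "dz": -2.2, "twist": 0, "hand": -0.36},
  {"dx": 2, "dy": 2.12, "dz": -2.2, "twist": 0, "hand": -0.36},
  {"dx": 3, "dy": 2.12, "dz": -2.2, "twist": 0, "hand": -0.36},
  {"dx": 3.4, "dy": 2.12, "dz": -2.22, "twist": 0, "hand": -0.36},
  {"dx": 4.4, "dy": 2.1, "dz": -2.25, "twist": 0, "hand": -0.36},
  {"dx": 5.4, "dy": 2.1, "dz": -2.28, "twist": 0, "hand": -0.36},
  {"dx": 6.4, "dy": 2.1, "dz": -2.31, "twist": 0, "hand": -0.36},
  {"dx": 7.2, "dy": 2.1, "dz": -2.33, "twist": 0, "hand": -0.36},
  {"dx": 7.2, "dy": 2.1, "dz": -2.33, "twist": 0, "hand": -0.36},
  {"dx": 7.2, "dy": 2.1, "dz": -2.33, "twist": 0, "hand": -1},
  {"dx": 7.2, "dy": 2.1, "dz": -2.33, "twist": 0, "hand": -1},
  {"dx": 7.2, "dy": 2.1, "dz": -2.33, "twist": 0, "hand": -1},
  {"dx": 7.2, "dy": 2.1, "dz": -2.33, "twist": 0, "hand": -1},
  {"dx": 7.2, "dy": 2.1, "dz": -2.33, "twist": 0, "hand": -1},
], grip_force=25)

```text
time_s: 20.42
ee_pos: [383.3, -10.9, 56.1]
ee_rot: [0.72, -0.0, 0.694, 0.009]
wrist_force: [-0.2, 1.3, 4.9]
opening: 10.2
```

```bash
python3 - <<'E'
from h import *
print(env.state()['ee_pos']);plan([521,-11.5,54],0.013)
E
```

```text
[383.25196008 -10.85348181  56.08034449]
t 20.42 dxyz [ 0.29 -0.1   5.5 ] twist -0.0 jawyaw 0.013 j6 -0.15 F [-0.2  1.3  4.9] open 10.2
```

Emit:
send_rows([
  {"dx": 0.01, "dy": 0, "dz": 0.2, "twist": 0, "hand": -1},
  {"dx": 0.02, "dy": 0, "dz": 0.6, "twist": 0, "hand": -1},
  {"dx": 0.04, "dy": 0, "dz": 1.1, "twist": 0, "hand": -1},
  {"dx": 0.06, "dy": 0, "dz": 1.6, "twist": 0, "hand": -1},
  {"dx": 0.08, "dy": 0, "dz": 2.1, "twist": 0, "hand": -1},
  {"dx": 0.1, "dy": 0, "dz": 2.6, "twist": 0, "hand": -1},
  {"dx": 0.12, "dy": 0, "dz": 3.1, "twist": 0, "hand": -1},
  {"dx": 0.14, "dy": 0, "dz": 3.6, "twist": 0, "hand": -1},
  {"dx": 0.16, "dy": 0, "dz": 4.1, "twist": 0, "hand": -1},
  {"dx": 0.18, "dy": 0, "dz": 4.6, "twist": 0, "hand": -1},
  {"dx": 0.2, "dy": 0, "dz": 5, "twist": 0, "hand": -1},
  {"dx": 0.21, "dy": 0, "dz": 5.3, "twist": 0, "hand": -1},
  {"dx": 0.21, "dy": 0, "dz": 5.5, "twist": 0, "hand": -1},
  {"dx": 0.21, "dy": 0, "dz": 5.55, "twist": 0, "hand": -1},
  {"dx": 0.21, "dy": 0, "dz": 5.55, "twist": 0, "hand": -1},
])

```text
time_s: 21.67
ee_pos: [522.6, -9.3, 56.1]
ee_rot: [0.72, -0.0, 0.694, 0.009]
wrist_force: [1.4, -1.8, 0.6]
opening: 10.2
```

Emit:
send_rows([
  {"dx": 0, "dy": 0, "dz": 0.1, "twist": 0, "hand": -1},
  {"dx": 0, "dy": 0, "dz": 0.2, "twist": 0, "hand": -1},
  {"dx": 0, "dy": 0, "dz": 0.2, "twist": 0, "hand": -1},
])

```text
time_s: 21.92
ee_pos: [527.6, -9.3, 56.1]
ee_rot: [0.72, -0.0, 0.694, 0.009]
wrist_force: [0.2, -1.3, -0.8]
opening: 10.4
```

Emit:
send_rows([
  {"dx": 0, "dy": 0, "dz": 0.15, "twist": 0, "hand": -1},
  {"dx": 0, "dy": 0, "dz": 0.3, "twist": 0, "hand": -1},
  {"dx": 0, "dy": 0, "dz": 0.3, "twist": 0, "hand": -1},
])

```text
time_s: 22.17
ee_pos: [532.0, -9.2, 56.0]
ee_rot: [0.717, -0.0, 0.697, 0.009]
wrist_force: [-17.2, -1.0, 8.9]
opening: 10.1
```

```bash
python3 - <<'E'
from h import *
print(env.state()['ee_pos'],env.state()['wrist_force'])
d=cam('wrist'); np.savez('w8.npz',**d); save(d,'w8.png',s=1.2)
E
```

```text
[531.99407507  -9.19800575  56.03714253] [-17.1967747   -1.01509724   8.85224761]
```

View pics/w8.png

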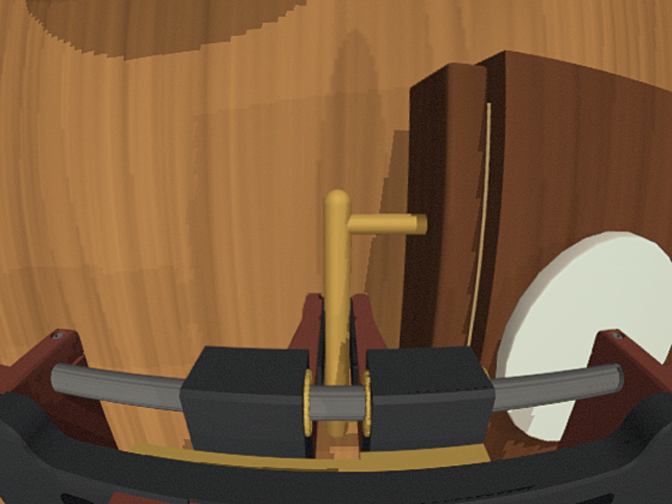

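The drawer front is against the chest: only a thin lip is left at (488,200), and the stop force is 17 N. It had started about 12 mm ajar. I'll release and go to the mould.

```bash
python3 - <<'E'
from h import *
plan([400,-300,235],-1.637+np.pi)
plan([532,-9.2,160])
s=env.state(); print(s['joints'])
E
```

```text
t 22.22 dxyz [ -7.45 -11.48  -5.22] twist -14.25 jawyaw 0.013 j6 -0.1 F [-16.1  -0.7   9.1] open 10.1
t 22.22 dxyz [-4.16  0.05  0.12] twist 0 jawyaw 0.013 j6 -0.1 F [-16.1  -0.7   9.1] open 10.1
[-0.09053327 -0.07418534  1.72378532  0.01489192  1.46455905 -0.1045872 ]
```

Emit:
send_rows([
  {"dx": 0, "dy": 0, "dz": -0.1, "twist": 0, "hand": -0.36},
  {"dx": 0, "dy": 0, "dz": -0.1, "twist": 0, "hand": -0.36},
  {"dx": 0, "dy": 0, "dz": -0.1, "twist": 0, "hand": -0.36},
  {"dx": -1.5, "dy": 0, "dz": 0, "twist": 0, "hand": -0.36},
  {"dx": -3, "dy": 0, "dz": 0, "twist": 0, "hand": -0.36},
  {"dx": -4.2, "dy": 0, "dz": 0, "twist": 0, "hand": -0.36},
  {"dx": -5.5, "dy": -1, "dz": -0.5, "twist": 1.2, "hand": 0.36},
  {"dx": -7.45, "dy": -11.48, "dz": -5.22, "twist": 15.75, "hand": 0.36},
  {"dx": -7.45, "dy": -11.48, "dz": -5.22, "twist": 15.75, "hand": 0.36},
  {"dx": -7.45, "dy": -11.48, "dz": -5.22, "twist": 15.75, "hand": 0.36},
  {"dx": -7.45, "dy": -11.48, "dz": -5.22, "twist": 15.75, "hand": 0.36},
  {"dx": -7.45, "dy": -11.48, "dz": -5.22, "twist": 15.75, "hand": 0.36},
  {"dx": -7.45, "dy": -11.48, "dz": -5.22, "twist": 15.75, "hand": 0.36},
  {"dx": -7.45, "dy": -11.48, "dz": -5.22, "twist": 15.75, "hand": 0.36},
  {"dx": -7.45, "dy": -11.48, "dz": -5.22, "twist": 15.75, "hand": 0.36},
  {"dx": -7.45, "dy": -11.48, "dz": -5.22, "twist": 15.75, "hand": 0.36},
  {"dx": -7.45, "dy": -11.48, "dz": -5.22, "twist": 15.75, "hand": 0.36},
  {"dx": -7.45, "dy": -11.48, "dz": -5.22, "twist": 15.75, "hand": 0.36},
  {"dx": -7.45, "dy": -11.48, "dz": -5.22, "twist": 15.75, "hand": 0.36},
  {"dx": -7.45, "dy": -11.48, "dz": -5.22, "twist": 15.75, "hand": 0.36},
])

```text
time_s: 23.88
ee_pos: [400.2, -300.3, 234.9]
ee_rot: [0.486, 0.528, 0.478, -0.507]
wrist_force: [0.0, 0.5, -0.4]
opening: 59.4
```

```bash
cat >> h.py <<'E'
def bisc(d,z=38,amin=250):
    hsv=cv2.cvtColor(d['pixels'],cv2.COLOR_RGB2HSV); H,S,V=[hsv[...,i].astype(int) for i in range(3)]
    return hsv
E
python3 - <<'E'
from h import *
s=env.state(); print(np.round(s['ee_pos'],1),np.round(s['ee_rot'],3)); plan([400,-300,235],-1.637)
d=cam('wrist'); np.savez('w9.npz',**d); save(d,'w9.png',s=1.4)
for p in [(403.7,-296.8,38),(467.2,-301.3,38),(530.5,-305.3,38)]: print(proj(d,p)*1.4)
t=cam('top'); save(t,'t9.png')
E
```

```text
[ 400.2 -300.3  234.9] [ 0.486  0.528  0.478 -0.507]
t 23.88 dxyz [-0.   -0.01 -0.01] twist -0.04 jawyaw -1.641 j6 0.92 F [ 0.   0.5 -0.4] open 59.4
[392.15214173 268.02892773]
[392.11891798 185.49755385]
[391.45706977 102.59764132]
```

View pics/w9.png

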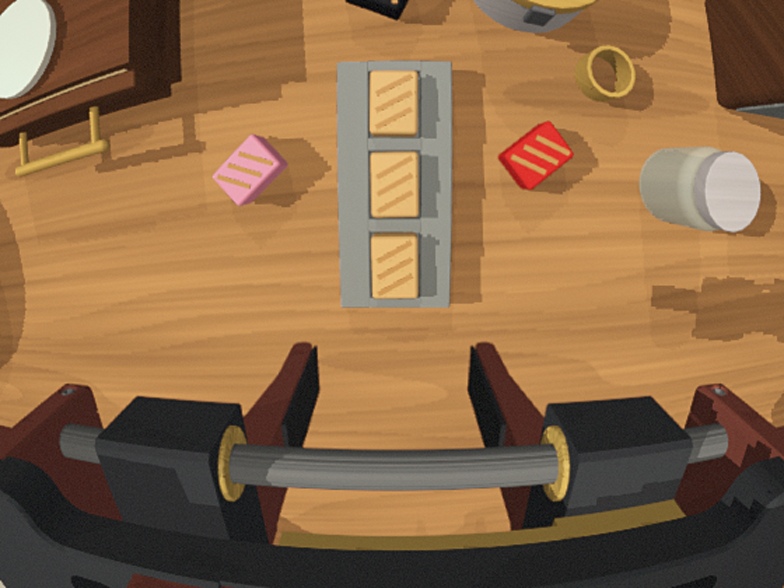

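The wrist view shows the biscuits at (395,267), (395,184) and (394,103), aligned with the jaws. The pink (249,170) and red (536,155) decoys are clear of the fingers.

```bash
python3 - <<'E'
from h import *
d=dict(np.load('w9.npz')); d['name']='wrist'
for u,v in [(394.5,267),(395,184.5),(394.5,103)]:
    p=onz(d,u/1.4,v/1.4,38); print(p.round(1)); plan([p[0],p[1],44],-1.637); plan([p[0],p[1],180],-1.637)
E
```

```text
[ 404.4 -298.7   38. ]
t 23.98 dxyz [ 7.64 -0.05  0.04] twist 0.03 jawyaw -1.634 j6 0.91 F [-0.4 -0.2  0.6] open 59.4
t 23.98 dxyz [ 2.2   0.1  -0.04] twist 0.03 jawyaw -1.634 j6 0.91 F [-0.4 -0.2  0.6] open 59.4
[ 467.8 -303.5   38. ]
t 23.98 dxyz [7.71 2.49 0.07] twist 0.03 jawyaw -1.634 j6 0.91 F [-0.4 -0.2  0.6] open 59.4
t 23.98 dxyz [ 2.27  2.65 -0.  ] twist 0.03 jawyaw -1.634 j6 0.91 F [-0.4 -0.2  0.6] open 59.4
[ 530.  -307.5   38. ]
t 23.98 dxyz [7.78 4.99 0.08] twist 0.03 jawyaw -1.634 j6 0.91 F [-0.4 -0.2  0.6] open 59.4
t 23.98 dxyz [2.34 5.14 0.  ] twist 0.03 jawyaw -1.634 j6 0.91 F [-0.4 -0.2  0.6] open 59.4
```

Emit:
send_rows([
  {"dx": 1.5, "dy": 0.1, "dz": 0, "twist": 0, "hand": 0.2},
  {"dx": 3, "dy": 0.1, "dz": 0, "twist": 0, "hand": 0.2},
  {"dx": 4.5, "dy": 0.05, "dz": 0, "twist": 0, "hand": 0.2},
  {"dx": 5.8, "dy": 0, "dz": 0.02, "twist": 0, "hand": 0.2},
  {"dx": 6.8, "dy": -0.03, "dz": 0.04, "twist": 0, "hand": 0.2},
  {"dx": 7.4, "dy": -0.05, "dz": 0.04, "twist": 0, "hand": 0.2},
  {"dx": 7.64, "dy": -0.05, "dz": 0.04, "twist": 0, "hand": 0.2},
  {"dx": 7.64, "dy": -0.05, "dz": 0.04, "twist": 0, "hand": 0.2},
  {"dx": 7.64, "dy": -0.05, "dz": 0.04, "twist": 0, "hand": -1},
  {"dx": 7.64, "dy": -0.05, "dz": 0.04, "twist": 0, "hand": -1},
  {"dx": 7.64, "dy": -0.05, "dz": 0.04, "twist": 0, "hand": -1},
  {"dx": 7.64, "dy": -0.05, "dz": 0.04, "twist": 0, "hand": -1},
  {"dx": 7.64, "dy": -0.05, "dz": 0.04, "twist": 0, "hand": -1},
  {"dx": 7.3, "dy": -0.05, "dz": 0.04, "twist": 0, "hand": -1},
  {"dx": 6.6, "dy": -0.03, "dz": 0.04, "twist": 0, "hand": -1},
  {"dx": 5.6, "dy": 0, "dz": 0.02, "twist": 0, "hand": -1},
  {"dx": 4.4, "dy": 0.05, "dz": 0, "twist": 0, "hand": -1},
  {"dx": 3.2, "dy": 0.1, "dz": 0, "twist": 0, "hand": -1},
  {"dx": 2.2, "dy": 0.1, "dz": 0, "twist": 0, "hand": -1},
  {"dx": 2.2, "dy": 0.1, "dz": 0, "twist": 0, "hand": -1},
], grip_force=25)

```text
time_s: 25.65
ee_pos: [405.7, -301.0, 187.2]
ee_rot: [0.491, 0.526, 0.477, -0.505]
wrist_force: [0.3, -0.8, 1.0]
opening: 35.9
```

```bash
python3 - <<'E'
from h import *
for p in [(400,308,180),(400,308,72.5)]: plan(p)
print(env.state()['ee_rot'])
E
```

```text
t 25.65 dxyz [  0.42  -1.77 -24.29] twist 0 jawyaw -1.634 j6 0.91 F [ 0.3 -0.8  1. ] open 35.9
t 25.65 dxyz [  4.71  -1.92 -24.26] twist 0 jawyaw -1.634 j6 0.91 F [ 0.3 -0.8  1. ] open 35.9
[ 0.49130683  0.52615163  0.47660416 -0.50460928]
```

Emit:
send_rows([
  {"dx": 0, "dy": -0.05, "dz": -0.6, "twist": 0, "hand": -1},
  {"dx": 0, "dy": -0.2, "dz": -1.8, "twist": 0, "hand": -1},
  {"dx": 0, "dy": -0.3, "dz": -3.2, "twist": 0, "hand": -1},
  {"dx": 0, "dy": -0.4, "dz": -4.6, "twist": 0, "hand": -1},
  {"dx": 0, "dy": -0.5, "dz": -6.1, "twist": 0, "hand": -1},
  {"dx": 0, "dy": -0.6, "dz": -7.6, "twist": 0, "hand": -1},
  {"dx": 0, "dy": -0.7, "dz": -9.1, "twist": 0, "hand": -1},
  {"dx": 0, "dy": -0.8, "dz": -10.6, "twist": 0, "hand": -1},
  {"dx": 0, "dy": -0.9, "dz": -12.1, "twist": 0, "hand": -1},
  {"dx": 0.2, "dy": -1, "dz": -13.6, "twist": 0, "hand": -1},
  {"dx": 0.2, "dy": -1.1, "dz": -15.1, "twist": 0, "hand": -1},
  {"dx": 0.2, "dy": -1.2, "dz": -16.6, "twist": 0, "hand": -1},
  {"dx": 0.3, "dy": -1.3, "dz": -18.1, "twist": 0, "hand": -1},
  {"dx": 0.4, "dy": -1.4, "dz": -19.6, "twist": 0, "hand": -1},
  {"dx": 0.42, "dy": -1.5, "dz": -21, "twist": 0, "hand": -1},
  {"dx": 0.42, "dy": -1.6, "dz": -22.4, "twist": 0, "hand": -1},
  {"dx": 0.42, "dy": -1.7, "dz": -23.6, "twist": 0, "hand": -1},
  {"dx": 0.42, "dy": -1.77, "dz": -24.3, "twist": 0, "hand": -1},
  {"dx": 0.42, "dy": -1.77, "dz": -24.3, "twist": 0, "hand": -1},
])

```text
time_s: 27.23
ee_pos: [398.9, 310.9, 178.8]
ee_rot: [0.492, 0.525, 0.478, -0.504]
wrist_force: [-0.3, -0.2, -1.1]
opening: 35.7
```

```bash
python3 - <<'E'
from h import *
for p in [(400,308,72.5)]: plan(p)
print(env.state()['ee_rot'],env.state()['ee_pos'])
E
```

```text
t 27.23 dxyz [ 4.25 -0.09  0.14] twist 0 jawyaw -1.63 j6 2.23 F [-0.3 -0.2 -1.1] open 35.7
[ 0.49185908  0.52464652  0.47811866 -0.50420554] [398.89510171 310.8603258  178.77678374]
```

Emit:
send_rows([
  {"dx": 0.8, "dy": 0, "dz": 0, "twist": 0, "hand": -1},
  {"dx": 1.8, "dy": -0.05, "dz": 0.1, "twist": 0, "hand": -1},
  {"dx": 2.8, "dy": -0.05, "dz": 0.1, "twist": 0, "hand": -1},
  {"dx": 3.6, "dy": -0.09, "dz": 0.14, "twist": 0, "hand": -1},
  {"dx": 4, "dy": -0.09, "dz": 0.14, "twist": 0, "hand": -1},
  {"dx": 4.15, "dy": -0.09, "dz": 0.14, "twist": 0, "hand": -1},
  {"dx": 4.2, "dy": -0.09, "dz": 0.14, "twist": 0, "hand": -1},
  {"dx": 4.2, "dy": -0.09, "dz": 0.14, "twist": 0, "hand": -1},
  {"dx": 4.2, "dy": -0.09, "dz": 0.14, "twist": 0, "hand": -1},
])

```text
time_s: 27.98
ee_pos: [400.8, 308.4, 75.3]
ee_rot: [0.492, 0.526, 0.478, -0.503]
wrist_force: [-0.3, -0.3, -0.5]
opening: 36.0
```

Emit:
send_rows([
  {"dx": 0.05, "dy": 0, "dz": 0, "twist": 0, "hand": -1},
  {"dx": 0.1, "dy": 0, "dz": 0, "twist": 0, "hand": -1},
  {"dx": 0.1, "dy": 0, "dz": 0, "twist": 0, "hand": -1},
])

```text
time_s: 28.23
ee_pos: [401.1, 308.6, 73.3]
ee_rot: [0.492, 0.526, 0.478, -0.503]
wrist_force: [-1.4, -0.1, -0.5]
opening: 35.9
```

Emit:
send_rows([
  {"dx": 0.05, "dy": 0, "dz": 0, "twist": 0, "hand": -1},
  {"dx": 0.1, "dy": 0, "dz": 0, "twist": 0, "hand": -1},
  {"dx": 0.1, "dy": 0, "dz": 0, "twist": 0, "hand": -1},
])

```text
time_s: 28.48
ee_pos: [401.7, 309.4, 72.8]
ee_rot: [0.492, 0.527, 0.478, -0.502]
wrist_force: [-2.3, 0.2, 7.4]
opening: 35.6
```

```bash
python3 - <<'E'
from h import *
plan((401.7,309.4,180));plan((467.8,-303.5,150),-1.637)
E
```

```text
t 28.48 dxyz [-4.28  0.16 -0.05] twist 0 jawyaw -1.629 j6 2.23 F [-2.3  0.2  7.4] open 35.6
t 28.48 dxyz [-3.22  4.2  24.28] twist 0.07 jawyaw -1.629 j6 2.23 F [-2.3  0.2  7.4] open 35.6
```

Emit:
send_rows([
  {"dx": 0, "dy": 0, "dz": 0, "twist": 0, "hand": 0.1},
  {"dx": 0, "dy": 0, "dz": 0, "twist": 0, "hand": 0.1},
  {"dx": 0, "dy": 0, "dz": 0, "twist": 0, "hand": 0.1},
  {"dx": -1, "dy": 0, "dz": 0, "twist": 0, "hand": 0.1},
  {"dx": -2.5, "dy": 0.1, "dz": 0, "twist": 0, "hand": 0.1},
  {"dx": -4, "dy": 0.2, "dz": 1, "twist": 0, "hand": 0.2},
  {"dx": -4.3, "dy": 0.5, "dz": 2.6, "twist": 0, "hand": 0.2},
  {"dx": -4.3, "dy": 0.8, "dz": 4.2, "twist": 0, "hand": 0.2},
  {"dx": -4.3, "dy": 1.1, "dz": 5.8, "twist": 0, "hand": 0.2},
  {"dx": -4.3, "dy": 1.4, "dz": 7.4, "twist": 0, "hand": 0.2},
  {"dx": -4.3, "dy": 1.7, "dz": 9, "twist": 0, "hand": 0.2},
  {"dx": -4.3, "dy": 2, "dz": 10.6, "twist": 0, "hand": 0.2},
  {"dx": -4.3, "dy": 2.3, "dz": 12.2, "twist": 0, "hand": 0.2},
  {"dx": -4.3, "dy": 2.6, "dz": 13.8, "twist": 0, "hand": 0.2},
  {"dx": -4.3, "dy": 2.9, "dz": 15.4, "twist": 0, "hand": 0.2},
  {"dx": -4.2, "dy": 3.2, "dz": 17, "twist": 0, "hand": 0.2},
  {"dx": -4, "dy": 3.5, "dz": 18.6, "twist": 0, "hand": 0.2},
  {"dx": -3.8, "dy": 3.8, "dz": 20.2, "twist": 0, "hand": 0.2},
  {"dx": -3.6, "dy": 4.1, "dz": 21.8, "twist": 0.07, "hand": 0.2},
  {"dx": -3.6, "dy": 4.2, "dz": 23.4, "twist": 0.07, "hand": 0.2},
])

```text
time_s: 30.15
ee_pos: [468.3, -283.5, 157.9]
ee_rot: [0.489, 0.529, 0.477, -0.504]
wrist_force: [0.2, 0.7, 0.3]
opening: 52.9
```

```bash
python3 - <<'E'
from h import *
p=(467.8,-303.5); plan((*p,44),-1.637); plan((*p,180),-1.637); print(env.state()['ee_pos'],env.state()['ee_rot'])
E
```

```text
t 30.15 dxyz [ 4.54 -0.13  0.86] twist -0.0 jawyaw -1.637 j6 1.02 F [0.2 0.7 0.3] open 52.9
t 30.15 dxyz [-0.89  0.07  0.79] twist -0.0 jawyaw -1.637 j6 1.02 F [0.2 0.7 0.3] open 52.9
[ 468.29872075 -283.50805402  157.90155091] [ 0.48914673  0.52860955  0.47675609 -0.50399508]
```

Emit:
send_rows([
  {"dx": 0, "dy": 0, "dz": 0.8, "twist": 0, "hand": 0.2},
  {"dx": 1, "dy": 0, "dz": 0.8, "twist": 0, "hand": 0.2},
  {"dx": 2.2, "dy": -0.05, "dz": 0.82, "twist": 0, "hand": 0.2},
  {"dx": 3.4, "dy": -0.1, "dz": 0.84, "twist": 0, "hand": 0.2},
  {"dx": 4.2, "dy": -0.13, "dz": 0.86, "twist": 0, "hand": 0.2},
  {"dx": 4.55, "dy": -0.13, "dz": 0.86, "twist": 0, "hand": 0.2},
  {"dx": 4.55, "dy": -0.13, "dz": 0.86, "twist": 0, "hand": 0.2},
  {"dx": 4.55, "dy": -0.13, "dz": 0.86, "twist": 0, "hand": -1},
  {"dx": 4.55, "dy": -0.13, "dz": 0.86, "twist": 0, "hand": -1},
  {"dx": 4.55, "dy": -0.13, "dz": 0.86, "twist": 0, "hand": -1},
  {"dx": 4.55, "dy": -0.13, "dz": 0.86, "twist": 0, "hand": -1},
  {"dx": 4.55, "dy": -0.13, "dz": 0.86, "twist": 0, "hand": -1},
  {"dx": 4.2, "dy": -0.13, "dz": 0.86, "twist": 0, "hand": -1},
  {"dx": 3.6, "dy": -0.1, "dz": 0.84, "twist": 0, "hand": -1},
  {"dx": 2.6, "dy": -0.05, "dz": 0.82, "twist": 0, "hand": -1},
  {"dx": 1.4, "dy": 0, "dz": 0.8, "twist": 0, "hand": -1},
  {"dx": 0.2, "dy": 0, "dz": 0.8, "twist": 0, "hand": -1},
  {"dx": -0.9, "dy": 0.07, "dz": 0.8, "twist": 0, "hand": -1},
  {"dx": -0.9, "dy": 0.07, "dz": 0.8, "twist": 0, "hand": -1},
], grip_force=25)

```text
time_s: 31.73
ee_pos: [469.7, -305.2, 188.3]
ee_rot: [0.493, 0.529, 0.473, -0.503]
wrist_force: [-0.1, -0.5, 1.4]
opening: 35.6
```

```bash
python3 - <<'E'
from h import *
for p in [(495,275,180),(495,275,74)]: plan(p)
d=cam('wrist'); t=cam('top'); np.savez('t2.npz',**t)
b=cv2.cvtColor(t['pixels'],cv2.COLOR_RGB2BGR)[190:310,110:230]; a=cv2.cvtColor(d['pixels'],cv2.COLOR_RGB2BGR)
cv2.imwrite('pics/c3.png',np.hstack([cv2.resize(a,(400,300)),cv2.resize(b,(300,300),interpolation=3)]))
E
```

```text
t 31.73 dxyz [  0.48  -0.55 -23.22] twist 0 jawyaw -1.637 j6 0.99 F [-0.1 -0.5  1.4] open 35.6
t 31.73 dxyz [  4.71  -0.74 -23.19] twist 0 jawyaw -1.637 j6 0.99 F [-0.1 -0.5  1.4] open 35.6
```

View pics/c3.png

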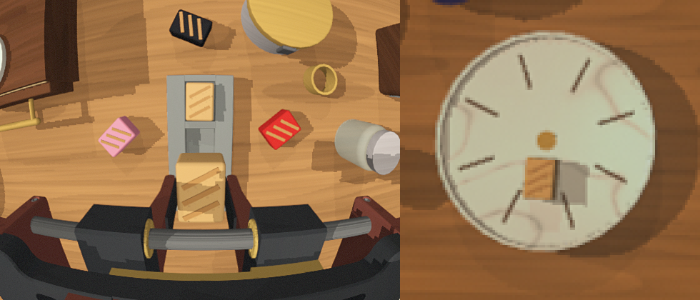

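Biscuit 1 sits flat on the deck at (540,178), near where it was placed. Biscuit 2 is held level.

Emit:
send_rows([
  {"dx": 0, "dy": 0, "dz": -0.6, "twist": 0, "hand": -1},
  {"dx": 0, "dy": 0, "dz": -1.8, "twist": 0, "hand": -1},
  {"dx": 0, "dy": -0.05, "dz": -3.2, "twist": 0, "hand": -1},
  {"dx": 0, "dy": -0.1, "dz": -4.6, "twist": 0, "hand": -1},
  {"dx": 0, "dy": -0.1, "dz": -6.1, "twist": 0, "hand": -1},
  {"dx": 0, "dy": -0.2, "dz": -7.6, "twist": 0, "hand": -1},
  {"dx": 0, "dy": -0.2, "dz": -9.1, "twist": 0, "hand": -1},
  {"dx": 0, "dy": -0.2, "dz": -10.6, "twist": 0, "hand": -1},
  {"dx": 0, "dy": -0.3, "dz": -12.1, "twist": 0, "hand": -1},
  {"dx": 0.1, "dy": -0.3, "dz": -13.6, "twist": 0, "hand": -1},
  {"dx": 0.2, "dy": -0.4, "dz": -15.1, "twist": 0, "hand": -1},
  {"dx": 0.3, "dy": -0.4, "dz": -16.6, "twist": 0, "hand": -1},
  {"dx": 0.4, "dy": -0.5, "dz": -18.1, "twist": 0, "hand": -1},
  {"dx": 0.5, "dy": -0.5, "dz": -19.6, "twist": 0, "hand": -1},
  {"dx": 0.5, "dy": -0.55, "dz": -21, "twist": 0, "hand": -1},
  {"dx": 0.5, "dy": -0.55, "dz": -22.2, "twist": 0, "hand": -1},
  {"dx": 0.5, "dy": -0.55, "dz": -23, "twist": 0, "hand": -1},
  {"dx": 0.5, "dy": -0.55, "dz": -23.22, "twist": 0, "hand": -1},
  {"dx": 0.5, "dy": -0.55, "dz": -23.22, "twist": 0, "hand": -1},
])

```text
time_s: 33.42
ee_pos: [492.2, 277.2, 173.9]
ee_rot: [0.491, 0.527, 0.477, -0.504]
wrist_force: [0.2, 0.4, -1.4]
opening: 35.9
```

```bash
python3 - <<'E'
from h import *
plan((495,276,74))
E
```

```text
t 33.42 dxyz [ 4.   -0.03  0.08] twist 0 jawyaw -1.635 j6 2.09 F [ 0.2  0.4 -1.4] open 35.9
```

Emit:
send_rows([
  {"dx": 0.8, "dy": 0, "dz": 0, "twist": 0, "hand": -1},
  {"dx": 1.8, "dy": 0, "dz": 0.05, "twist": 0, "hand": -1},
  {"dx": 2.8, "dy": 0, "dz": 0.05, "twist": 0, "hand": -1},
  {"dx": 3.5, "dy": -0.03, "dz": 0.08, "twist": 0, "hand": -1},
  {"dx": 3.9, "dy": -0.03, "dz": 0.08, "twist": 0, "hand": -1},
  {"dx": 4.0, "dy": -0.03, "dz": 0.08, "twist": 0, "hand": -1},
  {"dx": 4.05, "dy": -0.03, "dz": 0.08, "twist": 0, "hand": -1},
  {"dx": 4.05, "dy": -0.03, "dz": 0.08, "twist": 0, "hand": -1},
])

```text
time_s: 34.08
ee_pos: [495.4, 275.6, 73.2]
ee_rot: [0.491, 0.527, 0.476, -0.504]
wrist_force: [0.2, 0.6, -0.1]
opening: 36.0
```

Emit:
send_rows([
  {"dx": 0.05, "dy": 0, "dz": 0, "twist": 0, "hand": -1},
  {"dx": 0.1, "dy": 0, "dz": 0, "twist": 0, "hand": -1},
  {"dx": 0.1, "dy": 0, "dz": 0, "twist": 0, "hand": -1},
])

```text
time_s: 34.33
ee_pos: [496.2, 275.8, 72.0]
ee_rot: [0.491, 0.528, 0.476, -0.504]
wrist_force: [0.6, -1.2, 1.8]
opening: 35.9
```

```bash
python3 - <<'E'
from h import *
plan((530,-307.5,150),-1.637)
E
```

```text
t 34.33 dxyz [-3.26  2.98 23.16] twist 0.02 jawyaw -1.635 j6 2.09 F [ 0.6 -1.2  1.8] open 35.9
```

Emit:
send_rows([
  {"dx": 0.05, "dy": 0, "dz": 0, "twist": 0, "hand": -1},
  {"dx": 0.05, "dy": 0, "dz": 0, "twist": 0, "hand": 0.1},
  {"dx": 0.05, "dy": 0, "dz": 0, "twist": 0, "hand": 0.1},
  {"dx": 0.05, "dy": 0, "dz": 0, "twist": 0, "hand": 0.1},
  {"dx": -1, "dy": 0, "dz": 0, "twist": 0, "hand": 0.1},
  {"dx": -2.5, "dy": 0.1, "dz": 0, "twist": 0, "hand": 0.1},
  {"dx": -4, "dy": 0.2, "dz": 1, "twist": 0, "hand": 0.2},
  {"dx": -4.3, "dy": 0.4, "dz": 2.6, "twist": 0, "hand": 0.2},
  {"dx": -4.3, "dy": 0.6, "dz": 4.2, "twist": 0, "hand": 0.2},
  {"dx": -4.3, "dy": 0.8, "dz": 5.8, "twist": 0, "hand": 0.2},
  {"dx": -4.3, "dy": 1, "dz": 7.4, "twist": 0, "hand": 0.2},
  {"dx": -4.3, "dy": 1.2, "dz": 9, "twist": 0, "hand": 0.2},
  {"dx": -4.3, "dy": 1.4, "dz": 10.6, "twist": 0, "hand": 0.2},
  {"dx": -4.3, "dy": 1.6, "dz": 12.2, "twist": 0, "hand": 0.2},
  {"dx": -4.3, "dy": 1.8, "dz": 13.8, "twist": 0, "hand": 0.2},
  {"dx": -4.3, "dy": 2, "dz": 15.4, "twist": 0, "hand": 0.2},
  {"dx": -4.2, "dy": 2.2, "dz": 17, "twist": 0, "hand": 0.2},
  {"dx": -4, "dy": 2.4, "dz": 18.6, "twist": 0, "hand": 0.2},
  {"dx": -3.8, "dy": 2.7, "dz": 20.2, "twist": 0, "hand": 0.2},
  {"dx": -3.6, "dy": 3, "dz": 21.8, "twist": 0, "hand": 0.2},
])

```text
time_s: 36.0
ee_pos: [531.9, -275.8, 158.4]
ee_rot: [0.491, 0.528, 0.476, -0.504]
wrist_force: [1.2, 0.6, -0.2]
opening: 52.6
```

```bash
python3 - <<'E'
from h import *
p=(530,-307.5); plan((*p,44),-1.637); plan((*p,180),-1.637); print(env.state()['ee_pos'],env.state()['ee_rot'])
E
```

```text
t 36.0 dxyz [ 4.56 -0.17  1.32] twist 0.01 jawyaw -1.636 j6 1.09 F [ 1.2  0.6 -0.2] open 52.6
t 36.0 dxyz [-0.88  0.04  1.26] twist 0.01 jawyaw -1.636 j6 1.09 F [ 1.2  0.6 -0.2] open 52.6
[ 531.89657202 -275.78435426  158.37206121] [ 0.4907359   0.52819976  0.47601719 -0.50357811]
```

Emit:
send_rows([
  {"dx": 0, "dy": 0, "dz": 1.2, "twist": 0, "hand": 0.2},
  {"dx": 1, "dy": 0, "dz": 1.26, "twist": 0, "hand": 0.2},
  {"dx": 2.2, "dy": -0.05, "dz": 1.28, "twist": 0, "hand": 0.2},
  {"dx": 3.4, "dy": -0.1, "dz": 1.3, "twist": 0, "hand": 0.2},
  {"dx": 4.2, "dy": -0.15, "dz": 1.32, "twist": 0, "hand": 0.2},
  {"dx": 4.56, "dy": -0.17, "dz": 1.32, "twist": 0, "hand": 0.2},
  {"dx": 4.56, "dy": -0.17, "dz": 1.32, "twist": 0, "hand": 0.2},
  {"dx": 4.56, "dy": -0.17, "dz": 1.32, "twist": 0, "hand": -1},
  {"dx": 4.56, "dy": -0.17, "dz": 1.32, "twist": 0, "hand": -1},
  {"dx": 4.56, "dy": -0.17, "dz": 1.32, "twist": 0, "hand": -1},
  {"dx": 4.56, "dy": -0.17, "dz": 1.32, "twist": 0, "hand": -1},
  {"dx": 4.56, "dy": -0.17, "dz": 1.32, "twist": 0, "hand": -1},
  {"dx": 4.2, "dy": -0.15, "dz": 1.32, "twist": 0, "hand": -1},
  {"dx": 3.6, "dy": -0.1, "dz": 1.3, "twist": 0, "hand": -1},
  {"dx": 2.6, "dy": -0.05, "dz": 1.28, "twist": 0, "hand": -1},
  {"dx": 1.4, "dy": 0, "dz": 1.26, "twist": 0, "hand": -1},
  {"dx": 0.2, "dy": 0, "dz": 1.26, "twist": 0, "hand": -1},
  {"dx": -0.9, "dy": 0.04, "dz": 1.26, "twist": 0, "hand": -1},
  {"dx": -0.9, "dy": 0.04, "dz": 1.26, "twist": 0, "hand": -1},
], grip_force=25)

```text
time_s: 37.58
ee_pos: [531.8, -308.8, 189.1]
ee_rot: [0.495, 0.529, 0.472, -0.503]
wrist_force: [0.4, -0.4, 0.3]
opening: 36.0
```

```bash
python3 - <<'E'
from h import *
for p in [(495,342,180),(495,342,74)]: plan(p)
t=cam('top'); hsv=cv2.cvtColor(t['pixels'],cv2.COLOR_RGB2HSV); H,S,V=[hsv[...,i].astype(int) for i in range(3)]
m=np.zeros(H.shape,np.uint8); m[200:295,125:212]=255
m&=((S>90)&(V>110)&(H<25)).astype(np.uint8)*255
yy,xx=np.mgrid[:420,:560]; m[np.hypot(xx-168,yy-246)>40]=0
for c in cv2.findContours(m,0,1)[0]:
    if cv2.contourArea(c)>20: r=cv2.minAreaRect(c); print(r, onz(t,*r[0],66).round(1))
save(t,'t3.png',(110,190,230,310),3)
E
```

```text
t 37.58 dxyz [  0.35  -3.18 -25.88] twist 0 jawyaw -1.636 j6 1.04 F [ 0.4 -0.4  0.3] open 36.0
t 37.58 dxyz [  4.58  -3.38 -25.86] twist 0 jawyaw -1.636 j6 1.04 F [ 0.4 -0.4  0.3] open 36.0
((167.5, 261.0), (16.0, 11.0), 90.0) [400.7 302.2  66. ]
((168.5, 246.0), (6.0, 7.0), 90.0) [445.8 300.9  66. ]
((176.0, 228.5), (10.0, 17.0), 0.0) [499.2 280.2  66. ]
```

Emit:
send_rows([
  {"dx": 0, "dy": 0, "dz": -0.6, "twist": 0, "hand": -1},
  {"dx": 0, "dy": -0.2, "dz": -1.8, "twist": 0, "hand": -1},
  {"dx": 0, "dy": -0.4, "dz": -3.2, "twist": 0, "hand": -1},
  {"dx": 0, "dy": -0.6, "dz": -4.7, "twist": 0, "hand": -1},
  {"dx": 0, "dy": -0.8, "dz": -6.3, "twist": 0, "hand": -1},
  {"dx": 0, "dy": -1, "dz": -7.9, "twist": 0, "hand": -1},
  {"dx": 0, "dy": -1.2, "dz": -9.5, "twist": 0, "hand": -1},
  {"dx": 0, "dy": -1.4, "dz": -11.1, "twist": 0, "hand": -1},
  {"dx": 0, "dy": -1.6, "dz": -12.7, "twist": 0, "hand": -1},
  {"dx": 0, "dy": -1.8, "dz": -14.3, "twist": 0, "hand": -1},
  {"dx": 0, "dy": -2, "dz": -15.9, "twist": 0, "hand": -1},
  {"dx": 0, "dy": -2.2, "dz": -17.5, "twist": 0, "hand": -1},
  {"dx": 0, "dy": -2.4, "dz": -19.1, "twist": 0, "hand": -1},
  {"dx": 0, "dy": -2.6, "dz": -20.7, "twist": 0, "hand": -1},
  {"dx": 0.1, "dy": -2.8, "dz": -22.3, "twist": 0, "hand": -1},
  {"dx": 0.2, "dy": -3, "dz": -23.8, "twist": 0, "hand": -1},
  {"dx": 0.2, "dy": -3.1, "dz": -25, "twist": 0, "hand": -1},
  {"dx": 0.2, "dy": -3.18, "dz": -25.8, "twist": 0, "hand": -1},
  {"dx": 0.2, "dy": -3.18, "dz": -26.05, "twist": 0, "hand": -1},
  {"dx": 0.2, "dy": -3.18, "dz": -26.05, "twist": 0, "hand": -1},
])

```text
time_s: 39.3
ee_pos: [492.8, 348.1, 179.5]
ee_rot: [0.494, 0.527, 0.474, -0.503]
wrist_force: [0.6, -0.0, -0.6]
opening: 35.7
```

```bash
python3 - <<'E'
from h import *
plan((495,346,73.5)); d=cam('wrist'); save(d,'w10.png',s=1.2); np.savez('w10.npz',**d)
E
```

```text
t 39.3 dxyz [ 4.24 -0.09  0.1 ] twist 0 jawyaw -1.633 j6 2.2 F [ 0.6 -0.  -0.6] open 35.7
```

View pics/w10.png

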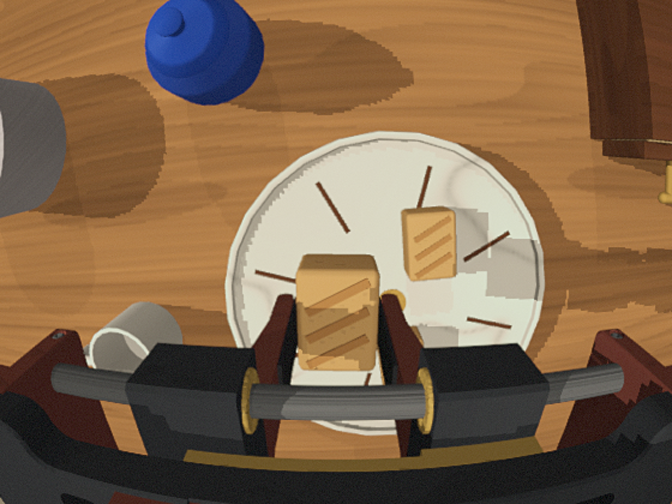

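Biscuit 2 lies flat on the deck at (430,243), with free space beside it for the held biscuit at (338,315).

```bash
python3 - <<'E'
from h import *
d=dict(np.load('w10.npz')); d['name']='wrist'
for q in [(405,210),(453,208),(456,274),(407,280)]: print(onz(d,q[0]/1.2,q[1]/1.2,66).round(1))
E
```

```text
[526.1 299.9  66. ]
[526.  265.5  66. ]
[477.5 262.9  66. ]
[475.5 299.6  66. ]
```

Emit:
send_rows([
  {"dx": 0.8, "dy": 0, "dz": -0.1, "twist": 0, "hand": -1},
  {"dx": 1.8, "dy": 0, "dz": -0.1, "twist": 0, "hand": -1},
  {"dx": 2.8, "dy": -0.05, "dz": -0.07, "twist": 0, "hand": -1},
  {"dx": 3.6, "dy": -0.09, "dz": -0.06, "twist": 0, "hand": -1},
  {"dx": 4, "dy": -0.09, "dz": -0.06, "twist": 0, "hand": -1},
  {"dx": 4.15, "dy": -0.09, "dz": -0.06, "twist": 0, "hand": -1},
  {"dx": 4.24, "dy": -0.09, "dz": -0.06, "twist": 0, "hand": -1},
  {"dx": 4.24, "dy": -0.09, "dz": -0.06, "twist": 0, "hand": -1},
  {"dx": 4.24, "dy": -0.09, "dz": -0.06, "twist": 0, "hand": -1},
])

```text
time_s: 40.1
ee_pos: [496.7, 348.8, 75.9]
ee_rot: [0.494, 0.528, 0.473, -0.503]
wrist_force: [-0.2, -0.5, -1.3]
opening: 35.9
```

Emit:
send_rows([
  {"dx": 0.05, "dy": 0, "dz": 0, "twist": 0, "hand": -1},
  {"dx": 0.08, "dy": 0, "dz": 0, "twist": 0, "hand": -1},
  {"dx": 0.08, "dy": 0, "dz": 0, "twist": 0, "hand": -1},
])

```text
time_s: 40.35
ee_pos: [497.2, 349.0, 74.6]
ee_rot: [0.494, 0.529, 0.473, -0.502]
wrist_force: [0.7, -0.2, -0.2]
opening: 35.9
```

Emit:
send_rows([
  {"dx": 0.05, "dy": 0, "dz": 0, "twist": 0, "hand": -1},
  {"dx": 0.1, "dy": 0, "dz": 0, "twist": 0, "hand": -1},
  {"dx": 0.1, "dy": 0, "dz": 0, "twist": 0, "hand": -1},
])

```text
time_s: 40.6
ee_pos: [497.5, 349.2, 72.6]
ee_rot: [0.494, 0.529, 0.473, -0.502]
wrist_force: [0.4, 1.2, 0.9]
opening: 36.0
```

Emit:
send_rows([
  {"dx": 0.05, "dy": 0, "dz": 0, "twist": 0, "hand": -1},
  {"dx": 0.07, "dy": 0, "dz": 0, "twist": 0, "hand": -1},
  {"dx": 0.07, "dy": 0, "dz": 0, "twist": 0, "hand": -1},
])

```text
time_s: 40.85
ee_pos: [498.0, 349.3, 72.5]
ee_rot: [0.494, 0.53, 0.473, -0.501]
wrist_force: [-1.9, -2.1, 7.6]
opening: 35.8
```

Emit:
send_rows([
  {"dx": 0, "dy": 0, "dz": 0, "twist": 0, "hand": 0},
  {"dx": 0, "dy": 0, "dz": 0, "twist": 0, "hand": 0},
  {"dx": 0, "dy": 0, "dz": 0, "twist": 0, "hand": 0},
  {"dx": -1, "dy": 0, "dz": 0, "twist": 0, "hand": 0},
  {"dx": -2.5, "dy": 0.1, "dz": 0, "twist": 0, "hand": 0},
  {"dx": -4, "dy": 0, "dz": 0, "twist": 0, "hand": 0},
  {"dx": -5.5, "dy": -1, "dz": 0.3, "twist": 0, "hand": 0},
  {"dx": -7, "dy": -2.5, "dz": 0.8, "twist": 0, "hand": 0},
  {"dx": -7.4, "dy": -4, "dz": 1.4, "twist": 0, "hand": 0},
  {"dx": -7.4, "dy": -5.1, "dz": 1.7, "twist": 0, "hand": 0},
  {"dx": -7.4, "dy": -5.1, "dz": 1.7, "twist": 0, "hand": 0},
  {"dx": -7.4, "dy": -5.1, "dz": 1.7, "twist": 0, "hand": 0},
  {"dx": -7.4, "dy": -5.1, "dz": 1.7, "twist": 0, "hand": 0},
  {"dx": -7.4, "dy": -5.1, "dz": 1.7, "twist": 0, "hand": 0},
  {"dx": -7.4, "dy": -5.1, "dz": 1.7, "twist": 0, "hand": 0},
  {"dx": -7.4, "dy": -5.1, "dz": 1.7, "twist": 0, "hand": 0},
  {"dx": -7.4, "dy": -5.1, "dz": 1.7, "twist": 0, "hand": 0},
  {"dx": -7.4, "dy": -5.1, "dz": 1.7, "twist": 0, "hand": 0},
])

```text
time_s: 42.35
ee_pos: [359.4, 314.1, 250.1]
ee_rot: [0.494, 0.529, 0.473, -0.502]
wrist_force: [0.2, 0.1, -0.5]
opening: 43.8
```

```bash
python3 - <<'E'
from h import *
for k in range(2):
    t=cam('wrist'); hsv=cv2.cvtColor(t['pixels'],cv2.COLOR_RGB2HSV); H,S,V=[hsv[...,i].astype(int) for i in range(3)]
    m=((S>70)&(V>110)&(H<30)).astype(np.uint8)*255
    c0=proj(t,(448,308,36)); yy,xx=np.mgrid[:420,:560]; m[np.hypot(xx-c0[0],yy-c0[1])>90]=0
    print(c0)
    for c in cv2.findContours(m,0,1)[0]:
        if 300<cv2.contourArea(c)<6000: r=cv2.minAreaRect(c); print(np.round(r[0],2),np.round(r[1],1),round(r[2],2), onz(t,*r[0],60).round(1))
    if k==0:
        b=cv2.cvtColor(cam('top')['pixels'],cv2.COLOR_RGB2BGR)[120:300,110:400]
        a=cv2.cvtColor(t['pixels'],cv2.COLOR_RGB2BGR)
        for _ in range(6): cam('side')
cv2.imwrite('pics/c4.png',np.vstack([cv2.resize(a[:330],(520,306)),cv2.resize(b,(520,290),interpolation=3)]))
print(env.state()['ee_pos'],env.state()['time_s'])
E
```

```text
[282.76275692 116.4750991 ]
[290.86 159.87] [47.9 34.7] 81.25 [400.9 302.5  60. ]
[283.  116.5] [20. 21.] 0.0 [446.8 307.8  60. ]
[239.23  70.17] [34.6 48.3] 1.43 [499.8 350.   60. ]
[305.68  65.16] [50.6 35.6] 84.47 [500.2 280.8  60. ]
[282.93145072 116.31358115]
[291.08 159.65] [47.8 34.7] 80.91 [400.9 302.4  60. ]
[283.  116.5] [21. 20.] 90.0 [446.6 308.   60. ]
[240.5  70. ] [46. 35.] 90.0 [499.7 348.9  60. ]
[305.87  65.6 ] [49.5 35.5] 84.81 [499.6 280.8  60. ]
[358.98331825 314.09198074 250.68979387] 42.8
```

View pics/c4.png

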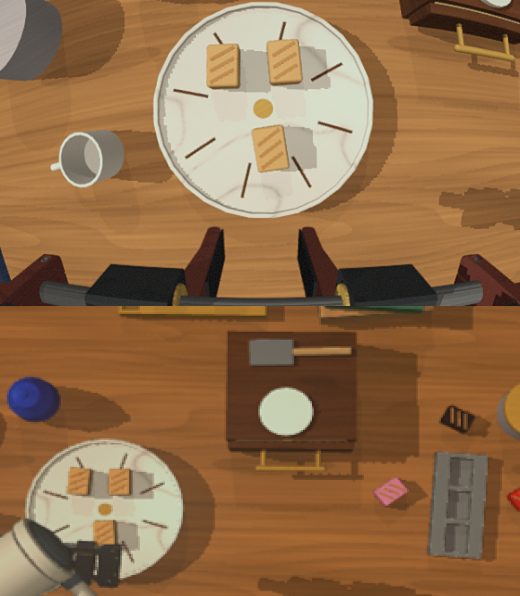

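The picture shows the three biscuits flat and ribbed side up on the deck at (223,66), (284,61) and (270,148). The mould is empty, the drawer is shut and the bystanders are in place. Positions did not change over 0.45 s, so I'm handing in.

```bash
python3 -c "
from cell import env; print(env.hand_in())"
```

```text
the job is handed in; nothing more can be done
None
```

The job is done and handed in at about 43 s; the hand-in gave no verdict.

- **Stamps and drawer:** All three stamps went from the lazy Susan into the drawer. The last look before closing showed them upright in a row on its floor. I then pushed the drawer in until it met its stop (about 17 N). I did not look inside it once it was shut.
- **Biscuits:** All three were set down on the deck, ribbed side up and side by side. Their centres measure about 47 to 67 mm from the deck's centre, against the 105 mm limit.
- **Deck:** Between two pictures about 0.45 s apart, the biscuits moved about 1 mm or less, so the deck is standing still.
- **Everything else:** The mould is empty, and the pink and black look-alikes, coaster, spatula, mug and candy jar look undisturbed. The last picture barely showed the red look-alike and the tin. It did not show the sugar jar or napkin ring, which the arm was never near.

Two readings disagreed along the way:
- **Drawer start:** The drawer began about 12 mm open, so I had to push past the handle position I first measured.
- **Deck turn:** The deck turned by roughly 0.1 rad while I placed the biscuits.

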